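# Square up a stack of cover plates and weigh it down

## Robot

A 6-joint arm with a two-finger parallel gripper is mounted at the origin on the work surface. World frame = base frame: x ahead of the robot, y to its left, z up, the work surface at z = 0. Lengths are in m, angles in degrees, forces in N, time in s.
With the tool pointing down it reaches from about 0.375 to 0.9 m from the base axis. Payload 3.1 kg.
Tool frame: the origin (TCP) lies on the centre line of the jaws, within the pads' length; the fingertips stand 19 mm ahead of it and the grasp point (between the pads) is the TCP (tips_ahead is the distance from the TCP to the fingertips, in m); z points along the fingers, y is the line along which they close (so a half turn about z gives the same grasp; the last joint's range is limited). The gripper opens to 87 mm and grips with 3 to 60 N. Pads are 19 mm wide; open, the fingers measure 117 mm over their backs; the gripper's body (75 mm by 190 mm) begins 51 mm behind the grasp point.
Start: joints at [-80.529, 30.224, 82.088, -0, 67.689, -10.227], TCP at [0.211, -0.588, 0.216] pointing down, gripper open.
Joint ranges: [-176.69, 176.69], [-43.24, 126.21], [12.49, 139.97], [-82, 262], [0, 151.66], [-163.58, 163.58]. Speed limits (degrees/s): [159.86, 159.86, 180, 180, 180, 180].

## Interface

Orientations are given as a 3x3 rotation matrix whose columns are the frame's x, y, z axes.
In Python, from rig import read_state, capture, hand_in, trace, landmark_of, tips_ahead gives the robot as it stands.
- The arm moves only by the shell command python3 -m jog 'ROWS'. ROWS is JSON, a list of rows, each an object of numbers: "tx", "ty", "tz": the shift along the tool's x, y, z in cm; "roll": the turn about the tool's z in rad; "jaw": the opening, from 0 (shut) to 1 (fully open). A call has 1 to 8 rows; each row shifts and turns the commanded pose from where the row before left it, along the tool's axes as they then stand; what a row does not reach is not made up. A row lasts 1/10 s, in which the tool goes at most 50 mm and 8.59 degrees, less where a joint would pass 70% of its speed; a pose out of reach is approached as far as the arm can. A call with a gripper value outside its range is refused whole. The fingers move at their own pace and stop on an object; the grip force is fixed at half the most. Time passes only in rows, so rows that do not move let the fingers close. It gives the time, the measured TCP pose, the force, the opening and the grip force at its end, in the units of the state.
- read_state(): the state, without advancing time (a new reading comes with each control period).
- capture(name): name is "side" or "top"; returns a dict with "img" (480x640x3 uint8, red, green, blue), "vertical_fov" (degrees; the focal length in pixels is half the picture's height over the tangent of half this angle, whatever the lens; pixels are square), "cx", "cy" (the principal point, pixels), "k1" (the pictures are not rectified: a ray, as slopes to the right and down, at radius r is drawn at 1 + k1 r^2 times it, then the intrinsics apply), "cam_to_world" (4x4, takes a point from camera to world coordinates). Camera axes: x right, y up, looking along -z (the intrinsics and any distortion apply to the point x, -y, -z); pixel columns grow to the right and rows downward; lengths in m; the calibration is good to about 2 mm. A picture is of the moment at which its call begins. There is no depth.
- hand_in(): hands the job in; it is judged then, once.
Trained networks look in the newest picture that a camera, given by its name, has taken for a name from the list of things; names that differ only in an ending like _2 or _b are one class to them, and where a whole thing is asked for, a point or a joint stands for the part that bears it (a point fixed in the world has none). Each returns a list of dicts, best first, with "p" (0 to 1); they miss things now and then, are a little off and sometimes report something else, mostly with a low value. They report only what shows in the picture. A call takes as long as a camera call. They do not tell look-alikes from the thing itself.
- trace(camera, thing): "pixels" (480x640 bool, what is visible of it) and "bbox" ([left, top, width, height] in pixels, round what is visible of it).
- landmark_of(camera, thing): "point" ([row, column] in pixels: a listed point, or the origin of a listed thing).
The state is a dict: "time_s": time; "joint_positions": joint angles; "qvel": joint speeds; "tau": joint torques, N m; "position": TCP position; "tcp_rot": TCP orientation; "force": force on the tool from outside, world axes, zero at the start; "moment": the same for the moment, N m; "opening": opening from 0.0 (shut) to 1.0 (fully open); "grasp_force": force on a finger pad.
Only numpy, scipy, OpenCV 4.12 (cv2) and the standard library are available. Lean on these libraries where they do the work, as an engineer would, in place of code of your own. Each camera call takes 0.05 s, during which the arm holds its last target. There are 200 camera calls.

## Task

Tap the untidy stack of four cover plates into the corner of the squaring block, without lifting the plates, until all of them lie flush against both stop walls with their edges in line. Then lift the hold-down weight off its hook under the work light and set it down gently, upright, in the middle of the stack, leaving the stack square. Do not disturb the other things on the bench.

Things in the scene. Friction and masses are not known exactly. Their poses are not given: they have to be found in the camera images.
- block: fixed squaring block: wooden base 80 x 110 mm, 20 mm high (x = -35 to +45, y = -50 to +60 mm in its axes), with aluminium stop walls along its far (+x) and left (+y) sides. Origin on the table under the centre of a squared stack. z up. A squared plate overhangs the base by 10 mm on its two free sides (-x and -y).
- corner (a point): inner corner of the block's two stop walls at the base's top: x = +45, y = +60, z = 20 mm in the block's axes. The walls are 10 mm thick, tops 42 mm above the table. The far wall's inner face is at x = +45 mm and spans y = -40 to +70 mm; the left wall's is at y = +60 mm and spans x = -30 to +55 mm.
- plate1: dark steel-grey cover plate 90 (x) x 120 (y) x 6 mm, about 150 g, number 1 of 4 counted from the bottom of the stack on the block's base; underside 20 mm above the table. Origin at the centre of its underside; its x axis lies roughly along the block's x. Squared, its origin is at x = 0, y = 0 of the block.
- plate2: dark steel-grey cover plate 90 (x) x 120 (y) x 6 mm, about 150 g, number 2 of 4 counted from the bottom of the stack on the block's base; underside 26 mm above the table. Origin at the centre of its underside; its x axis lies roughly along the block's x. Squared, its origin is at x = 0, y = 0 of the block.
- plate3: dark steel-grey cover plate 90 (x) x 120 (y) x 6 mm, about 150 g, number 3 of 4 counted from the bottom of the stack on the block's base; underside 32 mm above the table. Origin at the centre of its underside; its x axis lies roughly along the block's x. Squared, its origin is at x = 0, y = 0 of the block.
- plate4: dark steel-grey cover plate 90 (x) x 120 (y) x 6 mm, about 150 g, number 4 of 4 counted from the bottom of the stack on the block's base; underside 38 mm above the table. Origin at the centre of its underside; its x axis lies roughly along the block's x. Squared, its origin is at x = 0, y = 0 of the block.
- stand: fixed hook stand with a work light. Origin on the table straight below the hook's trough; its -x side looks roughly to the robot. The dark upright, 12 mm square, 412 mm high, stands at x = +90 mm; the foot spans x = +40 to +130 mm, 120 mm wide, 12 mm high.
- light (a point): middle of the underside of the work light, 380 mm above the table: a white bar 50 mm (stand's x = -28 to +22 mm) by 220 mm (y), right above the hook, so that the tool cannot come straight down on the weight but must lean back to the stand's -x side.
- hook (a point): top of the hook's trough, 205 mm above the table, where the handle's crossbar rests. The hook is a 10 mm round steel bar, open upward, its upturned tip at the stand's x = -16 mm, top 221 mm above the table; the crossbar must be raised 20 mm or more to pass over it.
- weight: steel hold-down weight, about 0.5 kg: slab 60 (x) x 56 (y) x 22 mm with a rigid stirrup handle: two flat straps 18 mm (x) x 5 mm (y), outer faces 56 mm apart in y, rise to a crossbar. Origin at the centre of the underside, z up. Hangs on the hook, underside 101 mm above the table. Grip across the straps (y), about 85 mm above the underside, so that the palm clears the hook.
- bail (a point): middle of the handle's crossbar (8 mm round, along the weight's y), 108 mm above the weight's underside
- bracket1: bystander: black sheet-metal bracket, 70 x 90 x 93 mm, standing on its flange
- board1: bystander: green circuit board with components, 110 x 55 x 15 mm, lying flat between the block and the stand, farther out
- board2: bystander: another such board
- reel: bystander: wire reel standing on its flange, 70 mm diameter, 50 mm high
- driver: bystander: screwdriver, about 180 mm long, lying on the table
Not all that is in view belongs to the job. What is shaped like the weight but green or pink is not meant.

How it is judged:
By the outcome, as a careful person would: the job done as asked, in the order asked, and still so for the second after the job is handed in, with the robot touching nothing.
It also fails if it takes over 64 s, if anything falls off the work surface, if the arm or the gripper's body presses on something with over 40 N, if the wrist force passes 120 N, or if a joint passes its speed limit or range.

## Working session

There is one attempt and no reset: what is moved stays moved. The work goes in short steps, Python scripts to look and compute and a shell command to move; the robot and the scene stay as the last step left them, time stands still between calls to the robot, and variables do not carry over. Pictures are saved under pics/ and viewed, at most 10 in all, crops included, and the job is handed in when it is done.

```bash
ls; mkdir -p pics; cat > h.py <<'E'
import numpy as np, cv2
from rig import *
def intr(c):
    H=c["img"].shape[0]; f=H/2/np.tan(np.radians(c["vertical_fov"]/2)); return f
def ray(c,row,col):
    f=intr(c); u=np.array([(col-c["cx"])/f,(row-c["cy"])/f]); s=u.copy()
    for _ in range(30): s=u/(1+c["k1"]*(s@s))
    T=np.array(c["cam_to_world"]); d=T[:3,:3]@np.array([s[0],-s[1],-1]); return T[:3,3],d/np.linalg.norm(d)
def atz(c,row,col,z):
    o,d=ray(c,row,col); return o+d*(z-o[2])/d[2]
def proj(c,P):
    T=np.array(c["cam_to_world"]); p=(np.asarray(P)-T[:3,3])@T[:3,:3]
    s=np.stack([p[...,0]/-p[...,2],-p[...,1]/-p[...,2]],-1); r2=(s**2).sum(-1,keepdims=True)
    s=s*(1+c["k1"]*r2); f=intr(c); return np.stack([c["cy"]+f*s[...,1],c["cx"]+f*s[...,0]],-1)
def tri(a,b):
    (o1,d1),(o2,d2)=a,b; A=np.stack([d1,-d2],1); t=np.linalg.lstsq(A,o2-o1,rcond=None)[0]
    p,q=o1+d1*t[0],o2+d2*t[1]; return (p+q)/2,np.linalg.norm(p-q)
def save(c,n): cv2.imwrite("pics/"+n,c["img"][...,::-1])
E
python3 - <<'E'
from h import *
np.set_printoptions(precision=4,suppress=True)
C={}
for n in("side","top"):
    C[n]=c=capture(n); save(c,n+"0.png"); print(n,c["vertical_fov"],c["cx"],c["cy"],c["k1"],np.array(c["cam_to_world"]))
for t in["block","corner","plate1","plate2","plate3","plate4","stand","light","hook","weight","bail","bracket1","board1","board2","reel","driver"]:
    R={}
    for n in C:
        L=landmark_of(n,t); R[n]=L; print(t,n,[(round(l["p"],2),np.round(l["point"],1)) for l in L[:3]])
    if R["side"] and R["top"]:
        print("   tri",*tri(ray(C["side"],*R["side"][0]["point"]),ray(C["top"],*R["top"][0]["point"])))
s=read_state(); print(s)
E
```

```text
pics
side 53.19002964076611 317.6767134673373 235.90299656875325 0.016627433872654057 [[-0.7304  0.3775 -0.5693 -0.0478]
 [-0.683  -0.413   0.6024  0.6028]
 [-0.0077  0.8288  0.5595  0.8056]
 [ 0.      0.      0.      1.    ]]
top 44.38506298083808 316.1860516535281 242.14944034567225 0.04407467851018053 [[ 0.0244  0.9967 -0.0772  0.4375]
 [-0.9997  0.0238 -0.0084 -0.0037]
 [-0.0065  0.0774  0.997   1.6556]
 [ 0.      0.      0.      1.    ]]
block side [(0.86, array([359.3, 245.8]))]
block top [(0.79, array([245.3, 258.6]))]
   tri [ 0.5598  0.1803 -0.0096] 0.01831297734417069
corner side [(0.64, array([352. , 212.4]))]
corner top [(0.61, array([224. , 237.9]))]
   tri [0.6126 0.2334 0.0173] 0.0076613458006583165
plate1 side [(0.68, array([343.2, 264.2]))]
plate1 top [(0.72, array([315.7, 315.8])), (0.63, array([250.6, 266.4])), (0.55, array([250. , 259.6]))]
   tri [0.4301 0.0959 0.0938] 0.22345547990174702
plate2 side [(0.68, array([343.2, 264.2]))]
plate2 top [(0.72, array([315.7, 315.8])), (0.63, array([250.6, 266.4])), (0.55, array([250. , 259.6]))]
   tri [0.4301 0.0959 0.0938
[... 1996 characters left out ...]
   tri [ 0.4401  0.3771 -0.005 ] 0.006003725811429368
driver side []
driver top [(0.7, array([317.3, 315.3])), (0.56, array([251.9, 261.7]))]
{'time_s': 1.7, 'joint_positions': array([-80.5279,  30.223 ,  82.0875,   0.0001,  67.6908, -10.228 ]), 'qvel': array([ 0.0462, -0.0146, -0.0547, -0.0017, -0.0183, -0.1431]), 'tau': array([  0.0002, -44.0002, -17.6985,   0.0633,   0.0505,  -0.    ]), 'position': array([ 0.2107, -0.5884,  0.2158]), 'tcp_rot': array([[ 0.9415,  0.3371, -0.    ],
       [ 0.3371, -0.9415,  0.    ],
       [ 0.    , -0.    , -1.    ]]), 'force': array([0.8327, 0.303 , 0.3315]), 'moment': array([-0.0051,  0.0198, -0.0478]), 'grasp_force': 0.0, 'opening': 0.9968552713672865}
```

View pictures.

View pics/side0.png

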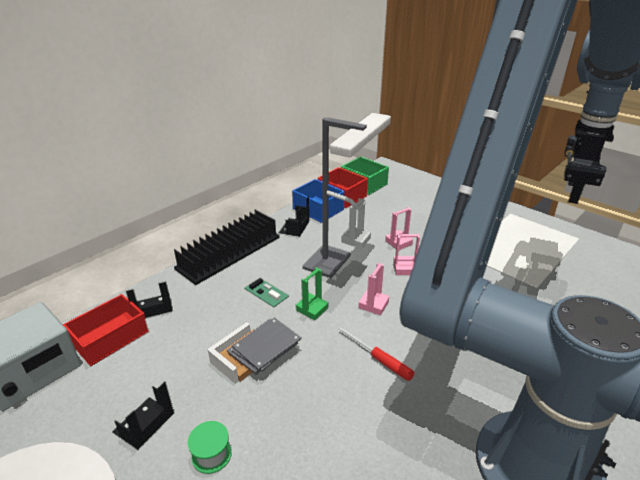

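View pics/top0.png

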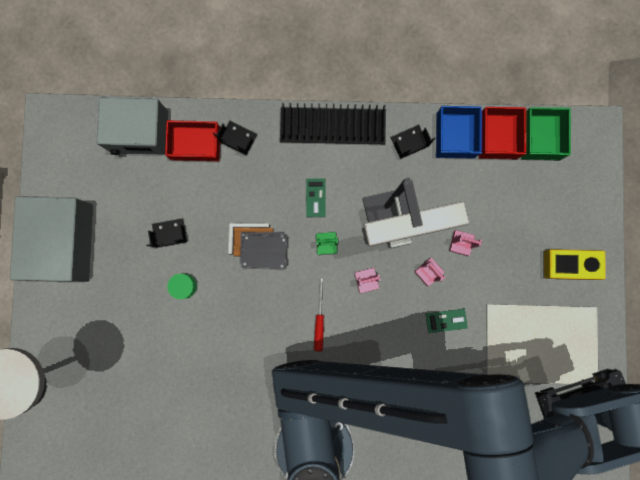

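```bash
python3 -m jog --help | head -30; python3 - <<'E'
import cv2,numpy as np
a=cv2.imread("pics/side0.png")[305:395,195:315]; b=cv2.imread("pics/top0.png")[212:282,217:302]
a=cv2.resize(a,None,fx=6,fy=6,interpolation=cv2.INTER_CUBIC)
b=cv2.resize(b,None,fx=8,fy=8,interpolation=cv2.INTER_CUBIC)
cv2.imwrite("pics/cs.png",a);cv2.imwrite("pics/ct.png",b)
E
```

```text
invalid input: not JSON, or not a number
```

View pics/cs.png

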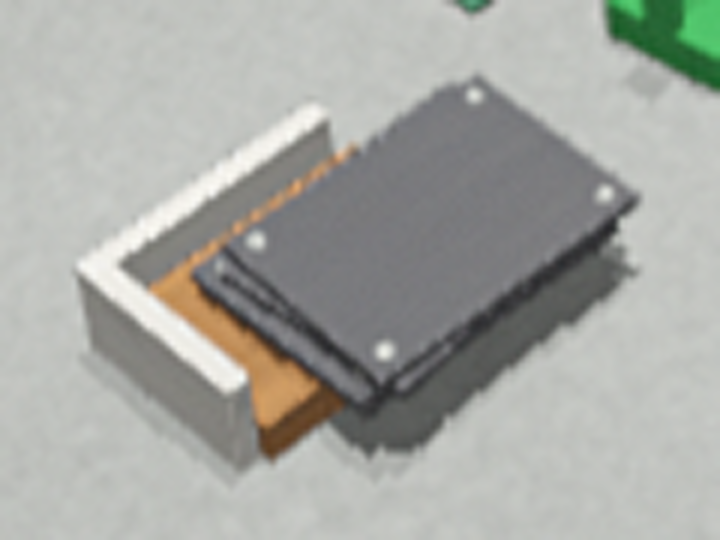

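View pics/ct.png

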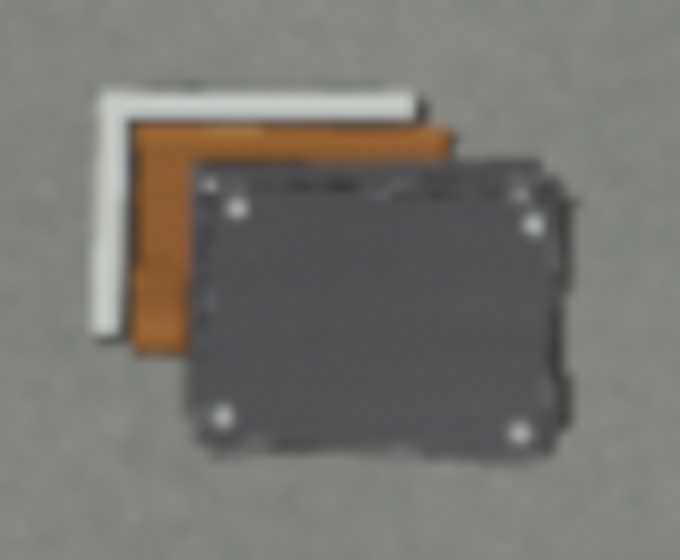

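```bash
cat > fitb.py <<'E'
from h import *
from scipy.optimize import least_squares
def px(o,s,c): return [o[0]+(c[1]+.5)/s-.5,o[1]+(c[0]+.5)/s-.5]   # row,col
def B(p,q):
    c,s=np.cos(p[2]),np.sin(p[2]); q=np.atleast_2d(q); return np.stack([p[0]+c*q[:,0]-s*q[:,1],p[1]+s*q[:,0]+c*q[:,1],q[:,2]],1)
E
python3 - <<'E'
from fitb import *
np.set_printoptions(precision=4,suppress=True)
S=capture("side");T=capture("top")
z=.042
ms=[((78,268),(.055,.070,z)),((318,102),(.055,-.040,z)),((240,395),(-.030,.070,z)),((122,268),(.045,.060,z)),((330,122),(.045,-.040,z)),((250,378),(-.030,.060,z))]
mt=[((98,92),(.055,.070,z)),((418,92),(.055,-.040,z)),((90,338),(-.030,.070,z)),((130,122),(.045,.060,z)),((420,118),(.045,-.040,z)),((120,338),(-.030,.060,z))]
os_=np.array([px((305,195),6,m[0]) for m in ms]);ot=np.array([px((212,217),8,m[0]) for m in mt])
qs=[m[1] for m in ms];qt=[m[1] for m in mt]
for use in ("s","t","st"):
    def f(p):
        r=[]
        if "s" in use:r.append((proj(S,B(p,qs))-os_).ravel())
        if "t" in use:r.append((proj(T,B(p,qt))-ot).ravel())
        return np.concatenate(r)
    r=least_squares(f,[.56,.18,0]); print(use,r.x[:2],np.degrees(r.x[2]),np.abs(r.fun).max())
p=r.x
# top plate screws / edges at z=.044
for n,C,o,s,pts in(("side",S,(305,195),6,[(475,95),(606,194),(256,241),(385,350)]),("top",T,(212,217),8,[(237,207),(533,224),(222,417),(518,433),(210,185),(380,462),(570,300)])):
    for q in pts:
        w=atz(C,*px(o,s,q),.044); d=w[:2]-p[:2]; c,sn=np.cos(p[2]),np.sin(p[2]); print(n,q,w[:2],"block",c*d[0]+sn*d[1],-sn*d[0]+c*d[1])
print(read_state()["time_s"])
E
```

```text
s [0.5542 0.1791] 1.0123628688470747 1.1761727318417172
t [0.5562 0.181 ] 1.004799037074646 0.47633635525988893
st [0.5551 0.1797] 1.046074901217388 1.4743902315992443
side (475, 95) [0.5677 0.0981] block 0.011108878585413342 -0.08181193212036514
side (606, 194) [0.4955 0.1004] block -0.06101363702588382 -0.07819440601072851
side (256, 241) [0.5707 0.2004] block 0.016032727668909768 0.02036216113371434
side (385, 350) [0.4995 0.2021] block -0.05514391094776304 0.02339266878119636
top (237, 207) [0.5708 0.2026] block 0.016117731028399182 0.022533091977292224
top (533, 224) [0.5673 0.1007] block 0.01082491161450852 -0.07926119384309212
top (222, 417) [0.4985 0.2053] block -0.05609375557879329 0.026552224746227322
top (518, 433) [0.4954 0.1037] block -0.061011092272779864 -0.07488026033091899
top (210, 185) [0.5781 0.2121] block 0.02365665580590223 0.03192731696855436
top (380, 462) [0.4844 0.1507] block -0.0711982462594873 -0.027755066224461864
top (570, 300) [0.5415 0.0872] block -0.015274171021975293 -0.09223502376560863
1.8
```

```bash
cat > nav.py <<'E'
import sys; from h import *
# usage: nav.py x y z [yaw of tool x deg]
def nav(x,y,z,yaw=None):
    s=read_state(); p,R=np.array(s["position"]),np.array(s["tcp_rot"]); d=R.T@(np.array([x,y,z])-p)*100
    print("t",round(s["time_s"],2),"shift cm",np.round(d,2),"rows>=",round(np.linalg.norm(d)/5,1),end=" ")
    if yaw is not None: print("roll",np.round(np.radians((np.degrees(np.arctan2(R[1,0],R[0,0]))-yaw+180)%360-180),3),end="")
    print(" F",np.round(s["force"],1),"z-axis",np.round(R[:,2],3),"q",np.round(s["joint_positions"],0))
if __name__=="__main__": nav(*map(float,sys.argv[1:]))
E
python3 -m jog '[{"tx":3.2,"ty":-2.7},{"tx":3.2,"ty":-2.7},{"tx":3.2,"ty":-2.7},{"tx":3.2,"ty":-2.7},{"tx":3.2,"ty":-2.7},{"tx":3.2,"ty":-2.7},{"tx":3.2,"ty":-2.7},{"tx":3.2,"ty":-2.7}]'; python3 nav.py 0.40 0 0.216 1
```

```text
t 1.8 shift cm [ 3.765e+01 -4.901e+01 -2.000e-02] rows>= 12.4 roll 0.326 F [-0.2  0.   0.6] z-axis [ 0.  0. -1.] q [-81.  30.  82.   0.  68. -10.]$[0]: bad value
```

```bash
python3 -m jog '[{"tx":3.2,"ty":-2.7,"tz":0,"roll":0,"jaw":1}]'; echo; python3 -m jog '[{"tx":1,"ty":-1}]'
```

```text
time_s: 1.9
position: [0.23, -0.5568, 0.216]
tcp_rot: [[0.943, 0.333, -0.0], [0.333, -0.943, -0.006], [-0.002, 0.006, -1.0]]
force: [0.9, 0.9, 0.7]
opening: 1.004
grasp_force: 0.0
$[0]: bad value
```

```bash
python3 -m jog '[{"tx":3.2,"ty":-2.7,"tz":0,"roll":0,"jaw":1},{"tx":3.2,"ty":-2.7,"tz":0,"roll":0,"jaw":1},{"tx":3.2,"ty":-2.7,"tz":0,"roll":0,"jaw":1},{"tx":3.2,"ty":-2.7,"tz":0,"roll":0,"jaw":1},{"tx":3.2,"ty":-2.7,"tz":0,"roll":0,"jaw":1},{"tx":3.2,"ty":-2.7,"tz":0,"roll":0,"jaw":1},{"tx":1.5,"ty":-3.5,"tz":0,"roll":0,"jaw":1},{"tx":1.5,"ty":-3.5,"tz":0,"roll":0,"jaw":1}]'; python3 nav.py 0.40 0 0.216 1
```

```text
time_s: 2.7
position: [0.3631, -0.2575, 0.2159]
tcp_rot: [[0.941, 0.338, 0.001], [0.338, -0.941, -0.001], [0.0, 0.001, -1.0]]
force: [-0.1, -0.1, -0.1]
opening: 1.002
grasp_force: 0.0
t 2.7 shift cm [ 1.217e+01 -2.300e+01 -2.000e-02] rows>= 5.2 roll 0.327 F [-0.1 -0.1 -0.1] z-axis [ 0.001 -0.001 -1.   ] q [-50.  16. 107.   0.  57.  20.]
```

```bash
python3 -m jog '[{"tx":2,"ty":-3.9,"tz":0,"roll":0,"jaw":1},{"tx":2,"ty":-3.9,"tz":0,"roll":0,"jaw":1},{"tx":2,"ty":-3.9,"tz":0,"roll":0,"jaw":1},{"tx":2,"ty":-3.9,"tz":0,"roll":0,"jaw":1},{"tx":2,"ty":-3.9,"tz":0,"roll":0,"jaw":1},{"tx":2,"ty":-3.9,"tz":0,"roll":0,"jaw":1},{"tx":0,"ty":0,"tz":0,"roll":0.11,"jaw":1},{"tx":0,"ty":0,"tz":0,"roll":0.11,"jaw":1}]'; python3 -m jog '[{"tx":0,"ty":0,"tz":0,"roll":0.107,"jaw":1},{"tx":0,"ty":0,"tz":0,"roll":0,"jaw":1}]' >/dev/null; python3 nav.py 0.448 0.151 0.15 1
```

```text
time_s: 3.5
position: [0.3967, 0.0036, 0.216]
tcp_rot: [[0.992, 0.124, 0.001], [0.124, -0.992, -0.0], [0.001, 0.0, -1.0]]
force: [0.1, -0.6, 0.3]
opening: 0.997
grasp_force: 0.0
t 3.7 shift cm [  5.38 -14.8    6.6 ] rows>= 3.4 roll 0.0 F [ 0.1 -0.3 -0.2] z-axis [ 0.001 -0.    -1.   ] q [-16.  13. 113.   0.  55.  73.]
```

```bash
python3 -m jog '[{"tx":1.3,"ty":-3.7,"tz":1.6,"roll":0,"jaw":1},{"tx":1.3,"ty":-3.7,"tz":1.6,"roll":0,"jaw":1},{"tx":1.3,"ty":-3.7,"tz":1.6,"roll":0,"jaw":1},{"tx":1.3,"ty":-3.7,"tz":1.6,"roll":0,"jaw":1},{"tx":0,"ty":0,"tz":4,"roll":0,"jaw":1},{"tx":0,"ty":0,"tz":4,"roll":0,"jaw":1},{"tx":0,"ty":0,"tz":4,"roll":0,"jaw":1},{"tx":0,"ty":0,"tz":0,"roll":0,"jaw":1}]' >/dev/null; python3 nav.py 0.500 0.151 0.030 1
```

```text
t 4.5 shift cm [ 5.76  0.02 -0.36] rows>= 1.2 roll 0.001 F [-0.4  0.7  0.6] z-axis [-0.012 -0.001 -1.   ] q [  5.  38. 112.  -0.  30.  94.]
```

```bash
python3 -m jog '[{"tx":0,"ty":0,"tz":0,"roll":0,"jaw":1},{"tx":1,"ty":0,"tz":0,"roll":0,"jaw":1},{"tx":1,"ty":0,"tz":0,"roll":0,"jaw":1},{"tx":0.6,"ty":0,"tz":0,"roll":0,"jaw":1},{"tx":0.4,"ty":0,"tz":0,"roll":0,"jaw":1},{"tx":0.4,"ty":0,"tz":0,"roll":0,"jaw":1},{"tx":0.4,"ty":0,"tz":0,"roll":0,"jaw":1}]' ; python3 nav.py 0.500 0.151 0.030 1;python3 -m jog '[{"tx":0.4,"ty":0,"tz":0,"roll":0,"jaw":1},{"tx":0.3,"ty":0,"tz":0,"roll":0,"jaw":1},{"tx":0.3,"ty":0,"tz":0,"roll":0,"jaw":1},{"tx":0,"ty":0,"tz":0,"roll":0,"jaw":1}]' ; python3 nav.py 0.500 0.151 0.030 1
```

```text
time_s: 5.2
position: [0.484, 0.1513, 0.032]
tcp_rot: [[1.0, 0.017, -0.0], [0.017, -1.0, 0.0], [-0.0, -0.0, -1.0]]
force: [-0.1, 0.1, -0.1]
opening: 1.004
grasp_force: 0.3
t 5.2 shift cm [1.6  0.06 0.2 ] rows>= 0.3 roll -0.001 F [-0.1  0.1 -0.1] z-axis [-0.  0. -1.] q [  5.  39. 107.   0.  34.  94.]
time_s: 5.6
position: [0.4947, 0.1515, 0.0317]
tcp_rot: [[1.0, 0.017, 0.001], [0.017, -1.0, 0.0], [0.001, -0.0, -1.0]]
force: [-0.7, -0.5, -0.1]
opening: 0.999
grasp_force: 0.0
t 5.6 shift cm [0.53 0.06 0.17] rows>= 0.1 roll -0.001 F [-0.7 -0.5 -0.1] z-axis [ 0.001  0.    -1.   ] q [  5.  39. 105.  -0.  35.  94.]
```

```bash
cat > look.py <<'E'
import sys; from h import *
a=capture("side");b=capture("top")
A=cv2.resize(a["img"][300:400,190:310,::-1],None,fx=4,fy=4,interpolation=cv2.INTER_CUBIC)
Bm=cv2.resize(b["img"][205:285,220:300,::-1],None,fx=5,fy=5,interpolation=cv2.INTER_CUBIC)
o=np.zeros((400,A.shape[1]+Bm.shape[1]//1,3),np.uint8);o[:400,:A.shape[1]]=A[:400];o[:,A.shape[1]:]=Bm[:400]
o=cv2.resize(o,None,fx=.9,fy=.9); cv2.imwrite("pics/"+sys.argv[1],o[:, :800])
E
python3 look.py l1.png
```

```text
(no output)
```

View pics/l1.png

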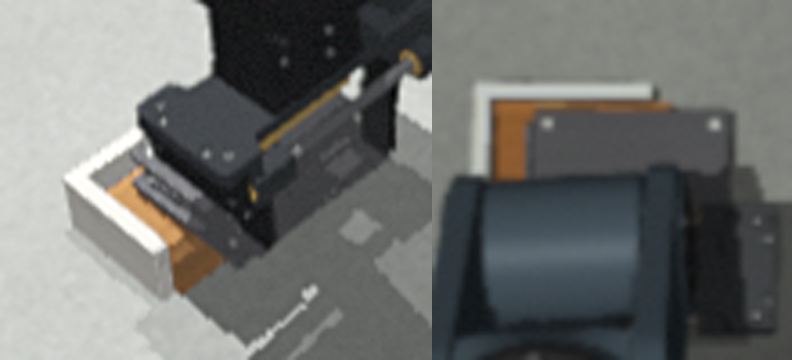

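The picture shows the plates squared up and close to the far wall (left view about (150,190)), with the fingers behind them. I'll push on with small steps.

```bash
python3 -m jog '[{"tx":0.3,"ty":0,"tz":0,"roll":0,"jaw":1},{"tx":0.2,"ty":0,"tz":0,"roll":0,"jaw":1},{"tx":0,"ty":0,"tz":0,"roll":0,"jaw":1}]' | grep -E "pos|force" ;python3 -m jog '[{"tx":0.2,"ty":0,"tz":0,"roll":0,"jaw":1},{"tx":0,"ty":0,"tz":0,"roll":0,"jaw":1}]'| grep -E "pos|force" ;python3 -m jog '[{"tx":0.1,"ty":0,"tz":0,"roll":0,"jaw":1},{"tx":0,"ty":0,"tz":0,"roll":0,"jaw":1}]'| grep -E "pos|force" 
```

```text
position: [0.4999, 0.1516, 0.0318]
force: [-0.1, -0.0, -0.1]
grasp_force: 0.0
position: [0.501, 0.1516, 0.0317]
force: [-0.9, -0.2, 0.3]
grasp_force: 0.3
position: [0.5011, 0.1516, 0.0317]
force: [-2.6, -0.3, 1.0]
grasp_force: 1.4
```

```bash
python3 -m jog '[{"tx":0.2,"ty":0,"tz":0,"roll":0,"jaw":1},{"tx":0,"ty":0,"tz":0,"roll":0,"jaw":1}]'| grep -E "pos|force" ;python3 -m jog '[{"tx":0.2,"ty":0,"tz":0,"roll":0,"jaw":1},{"tx":0,"ty":0,"tz":0,"roll":0,"jaw":1}]'| grep -E "pos|force" 
```

```text
position: [0.5012, 0.1516, 0.0317]
force: [-6.3, 0.8, 4.7]
grasp_force: 3.7
position: [0.5012, 0.1516, 0.0316]
force: [-8.8, -0.0, 8.3]
grasp_force: 5.5
```

```bash
python3 -m jog '[{"tx":-2,"ty":0,"tz":0,"roll":0,"jaw":1},{"tx":-4,"ty":0,"tz":0,"roll":0,"jaw":1},{"tx":0,"ty":0,"tz":-4,"roll":0,"jaw":1},{"tx":0,"ty":0,"tz":-4,"roll":0,"jaw":1},{"tx":0,"ty":0,"tz":-4,"roll":-0.14,"jaw":0.6},{"tx":0,"ty":4,"tz":0,"roll":-0.14,"jaw":0.6},{"tx":0,"ty":4,"tz":0,"roll":-0.14,"jaw":0.6},{"tx":0,"ty":3,"tz":0,"roll":-0.14,"jaw":0.6}]' | grep -E "pos|force" ; python3 -m jog '[{"tx":0,"ty":0,"tz":0,"roll":-0.14,"jaw":0.6},{"tx":0,"ty":0,"tz":0,"roll":-0.14,"jaw":0.6},{"tx":0,"ty":0,"tz":0,"roll":-0.14,"jaw":0.6},{"tx":0,"ty":0,"tz":0,"roll":-0.14,"jaw":0.6},{"tx":0,"ty":0,"tz":0,"roll":-0.14,"jaw":0.6},{"tx":0,"ty":0,"tz":0,"roll":-0.14,"jaw":0.6},{"tx":0,"ty":0,"tz":0,"roll":-0.17,"jaw":0.6}]'| grep -E "pos|force"; python3 nav.py 0.557 0.065 0.15 91; python3 look.py l2.png
python3 - <<'E'
from h import *
S=capture("side");T=capture("top")
for n,C in(("side",S),("top",T)):
    for t in("weight","bail","plate1"): print(n,t,[(round(l["p"],2),np.round(l["point"],1).tolist()) for l in landmark_of(n,t)])
    for l in trace(n,"weight"): print("w",l["p"],l["bbox"])
E
```

```text
position: [0.4778, 0.0457, 0.1528]
force: [0.2, 0.3, 0.1]
grasp_force: 0.0
position: [0.4774, 0.0472, 0.152]
force: [0.3, 0.4, -0.4]
grasp_force: 0.0
t 8.3 shift cm [1.82 7.95 0.23] rows>= 1.6 roll -0.022 F [ 0.3  0.4 -0.4] z-axis [ 0.003 -0.    -1.   ] q [ -8.  25. 106.  -0.  49.  -7.]
side weight [(0.93, [311.7, 307.5]), (0.88, [238.4, 354.8]), (0.71, [305.0, 373.5])]
side bail [(0.85, [203.0, 355.6]), (0.83, [270.6, 313.3]), (0.78, [269.1, 377.7]), (0.63, [345.5, 266.1])]
side plate1 [(0.63, [337.0, 256.8]), (0.55, [342.7, 264.3])]
w 0.91 [357.4, 258.5, 31.9, 56.5]
w 0.81 [344.5, 200.0, 25.6, 47.4]
w 0.69 [311.5, 198.8, 51.2, 64.8]
w 0.61 [294.2, 273.0, 34.5, 46.4]
top weight [(0.87, [244.4, 327.8]), (0.81, [242.5, 466.6]), (0.71, [280.3, 367.8]), (0.66, [237.0, 396.7]), (0.63, [269.7, 426.4])]
top bail [(0.87, [279.3, 366.8]), (0.69, [271.0, 435.6]), (0.62, [238.9, 327.9]), (0.58, [231.1, 404.8]), (0.56, [241.2, 467.5])]
top plate1 [(0.72, [244.5, 265.1]), (0.71, [253.4, 260.5]), (0.45, [227.3, 236.0])]
w 0.98 [416.6, 255.3, 29.1, 30.3]
w 0.97 [316.8, 231.9, 23.7, 23.3]
w 0.68 [390.4, 239.2, 22.0, 7.3]
w 0.59 [356.2, 266.7, 23.1, 28.2]
```

View pics/l2.png

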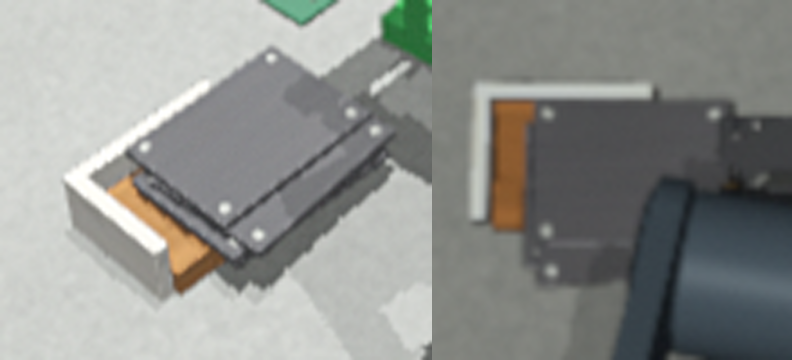

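View pics/g.png

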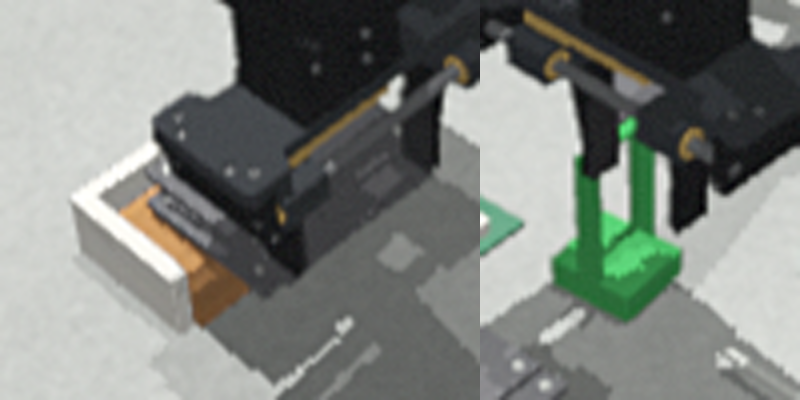

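```bash
python3 - <<'E'
from h import *
s=read_state(); R=np.array(s["tcp_rot"]);p=np.array(s["position"]); print(p,R)
c=capture("side"); r0,q0=map(int,proj(c,p))
o=.087*s["opening"]/2
for a in(0,.019):
  for sg in(-1,1):
    for off in(o,o+.015):
      for w in(-.0095,.0095):
        P=proj(c,p+R@np.array([w,sg*off,a])); print(a,sg,round(off,3),w,np.round([(P[1]-q0+40)*4+480,(P[0]-r0+50)*4]))
E
```

```text
[0.47618109 0.04747352 0.15176396] [[ 1.10112915e-02  9.99939357e-01  1.82924709e-04]
 [ 9.99939374e-01 -1.10112894e-02 -1.21572403e-05]
 [-1.01422662e-05  1.83047486e-04 -9.99999983e-01]]
0 -1 0.026 -0.0095 [691. 218.]
0 -1 0.026 0.0095 [666. 236.]
0 -1 0.041 -0.0095 [713. 231.]
0 -1 0.041 0.0095 [688. 249.]
0 1 0.026 -0.0095 [619. 173.]
0 1 0.026 0.0095 [594. 190.]
0 1 0.041 -0.0095 [599. 161.]
0 1 0.041 0.0095 [574. 178.]
0.019 -1 0.026 -0.0095 [691. 245.]
0.019 -1 0.026 0.0095 [666. 263.]
0.019 -1 0.041 -0.0095 [712. 259.]
0.019 -1 0.041 0.0095 [687. 277.]
0.019 1 0.026 -0.0095 [619. 201.]
0.019 1 0.026 0.0095 [594. 218.]
0.019 1 0.041 -0.0095 [599. 188.]
0.019 1 0.041 0.0095 [574. 205.]
```

```bash
python3 -m jog '[{"tx":0.5,"ty":2.7,"tz":0,"roll":-0.022,"jaw":0.6},{"tx":0.5,"ty":2.7,"tz":0,"roll":0,"jaw":0.6},{"tx":0.5,"ty":2.7,"tz":0,"roll":0,"jaw":0.6},{"tx":0,"ty":0,"tz":4,"roll":0,"jaw":0.6},{"tx":0,"ty":0,"tz":4,"roll":0,"jaw":0.6},{"tx":0,"ty":0,"tz":3,"roll":0,"jaw":0.6},{"tx":0,"ty":0,"tz":0,"roll":0,"jaw":0.6}]' | grep -E "pos|force"; python3 -m jog '[{"tx":0,"ty":0,"tz":0.8,"roll":0,"jaw":0.6},{"tx":0,"ty":0,"tz":0.8,"roll":0,"jaw":0.6},{"tx":0,"ty":0,"tz":0.3,"roll":0,"jaw":0.6},{"tx":0,"ty":0,"tz":0,"roll":0,"jaw":0.6}]'  | grep -E "pos|force"; python3 nav.py 0.557 0.065 0 91
```

```text
position: [0.5536, 0.063, 0.0379]
force: [-0.8, -0.6, 0.1]
grasp_force: 0.0
position: [0.5574, 0.0628, 0.0233]
force: [-0.3, 0.1, -0.1]
grasp_force: 0.0
t 10.1 shift cm [ 0.23 -0.04  2.33] rows>= 0.5 roll -0.006 F [-0.3  0.1 -0.1] z-axis [ 0.001 -0.    -1.   ] q [-5. 42. 99. -0. 39. -6.]
```

```bash
python3 -m jog '[{"tx":0,"ty":0,"tz":0.4,"roll":0,"jaw":0.6},{"tx":0,"ty":0,"tz":0,"roll":0,"jaw":0.6}]' | grep -E "pos|force"; python3 -m jog '[{"tx":0,"ty":0,"tz":0.3,"roll":0,"jaw":0.6},{"tx":0,"ty":0,"tz":0,"roll":0,"jaw":0.6}]'  | grep -E "pos|force"; python3 -m jog '[{"tx":0,"ty":0,"tz":0.3,"roll":0,"jaw":0.6},{"tx":0,"ty":0,"tz":0,"roll":0,"jaw":0.6}]'  | grep -E "pos|force"
```

```text
position: [0.5571, 0.0628, 0.0189]
force: [-0.7, 0.5, 0.0]
grasp_force: 0.0
position: [0.5569, 0.0628, 0.0156]
force: [0.1, 0.1, 0.1]
grasp_force: 0.0
position: [0.5568, 0.0628, 0.0124]
force: [-0.1, -0.0, 0.9]
grasp_force: 0.0
```

```bash
python3 -m jog '[{"tx":0,"ty":0,"tz":0.2,"roll":0,"jaw":0.6},{"tx":0,"ty":0,"tz":0,"roll":0,"jaw":0.6}]' | grep -E "pos|force"; python3 -m jog '[{"tx":0,"ty":0,"tz":0.2,"roll":0,"jaw":0.6},{"tx":0,"ty":0,"tz":0,"roll":0,"jaw":0.6}]'  | grep -E "pos|force"; python3 look.py l3.png;  python3 - <<'E'
from h import *
s=read_state(); c=capture("side"); r,q=map(int,proj(c,s["position"])); print(r,q)
cv2.imwrite("pics/g3.png",cv2.resize(c["img"][r-60:r+50,q-70:q+70,::-1],None,fx=5,fy=5,interpolation=cv2.INTER_CUBIC))
E
```

```text
position: [0.5569, 0.0628, 0.0105]
force: [0.2, -0.5, 1.1]
grasp_force: 0.0
position: [0.5569, 0.0628, 0.0085]
force: [-0.4, 0.1, 0.8]
grasp_force: 0.0
325 288
```

View pics/g3.png

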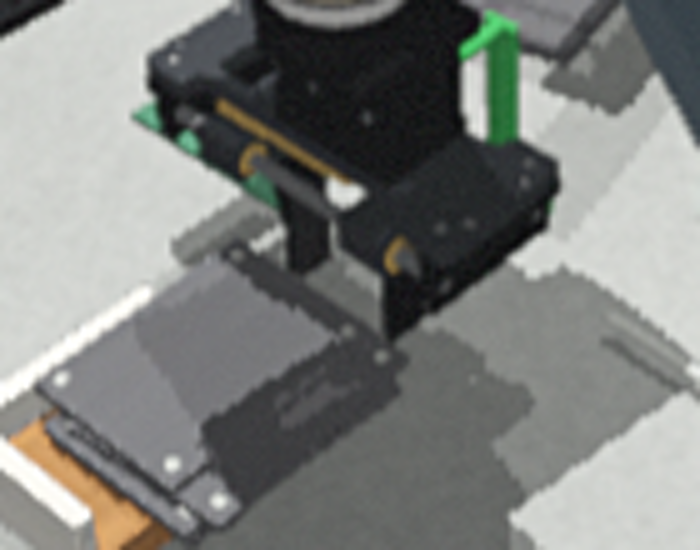

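```bash
python3 -m jog '[{"tx":0,"ty":0,"tz":0.3,"roll":0,"jaw":0.6},{"tx":0,"ty":0,"tz":0,"roll":0,"jaw":0.6}]' | grep -E "pos|force"; python3 -m jog '[{"tx":0,"ty":0,"tz":0.3,"roll":0,"jaw":0.6},{"tx":0,"ty":0,"tz":0,"roll":0,"jaw":0.6}]'  | grep -E "pos|force";python3 -m jog '[{"tx":0,"ty":0,"tz":0.2,"roll":0,"jaw":0.6},{"tx":0,"ty":0,"tz":0,"roll":0,"jaw":0.6}]'  | grep -E "pos|force"
```

```text
position: [0.5568, 0.0628, 0.0054]
force: [0.1, 0.1, 0.0]
grasp_force: 0.0
position: [0.5568, 0.0628, 0.0024]
force: [0.7, 0.4, 0.3]
grasp_force: 0.0
position: [0.5569, 0.0628, 0.0005]
force: [0.4, -0.8, -0.3]
grasp_force: 0.0
```

```bash
python3 -m jog '[{"tx":0.7,"ty":0,"tz":0,"roll":0,"jaw":0.6},{"tx":0.6,"ty":0,"tz":0,"roll":0,"jaw":0.6},{"tx":0.4,"ty":0,"tz":0,"roll":0,"jaw":0.6},{"tx":0.4,"ty":0,"tz":0,"roll":0,"jaw":0.6},{"tx":0.4,"ty":0,"tz":0,"roll":0,"jaw":0.6},{"tx":0.4,"ty":0,"tz":0,"roll":0,"jaw":0.6},{"tx":0.4,"ty":0,"tz":0,"roll":0,"jaw":0.6}]' | grep -E "pos|force"; python3 -m jog '[{"tx":0.3,"ty":0,"tz":0,"roll":0,"jaw":0.6},{"tx":0.3,"ty":0,"tz":0,"roll":0,"jaw":0.6},{"tx":0.3,"ty":0,"tz":0,"roll":0,"jaw":0.6},{"tx":0,"ty":0,"tz":0,"roll":0,"jaw":0.6}]' | grep -E "pos|force";python3 -m jog '[{"tx":0.3,"ty":0,"tz":0,"roll":0,"jaw":0.6},{"tx":0,"ty":0,"tz":0,"roll":0,"jaw":0.6}]'  | grep -E "pos|force"
```

```text
position: [0.5568, 0.0959, 0.0008]
force: [0.1, -2.5, 0.2]
grasp_force: 1.1
position: [0.5563, 0.1048, 0.0007]
force: [-0.6, -3.3, 0.6]
grasp_force: 1.4
position: [0.5553, 0.1061, 0.0007]
force: [-3.2, -9.5, 2.3]
grasp_force: 4.7
```

```bash
python3 -m jog '[{"tx":0.2,"ty":0,"tz":0,"roll":0,"jaw":0.6},{"tx":0,"ty":0,"tz":0,"roll":0,"jaw":0.6}]'  | grep -E "pos|force";python3 -m jog '[{"tx":0.2,"ty":0,"tz":0,"roll":0,"jaw":0.6},{"tx":0,"ty":0,"tz":0,"roll":0,"jaw":0.6}]'  | grep -E "pos|force"
python3 look.py l4.png; python3 nav.py .557 .11 0 91
```

```text
position: [0.5551, 0.1072, 0.0006]
force: [-2.8, -12.0, 2.7]
grasp_force: 6.2
position: [0.5551, 0.1087, 0.0006]
force: [-2.1, -14.8, 2.0]
grasp_force: 7.3
t 13.65 shift cm [0.13 0.19 0.06] rows>= 0.0 roll -0.004 F [ -2.7 -13.4   2.5] z-axis [-0.004 -0.004 -1.   ] q [-0. 44. 99. -0. 37. -1.]
```

```bash
python3 -m jog '[{"tx":0.15,"ty":0,"tz":0,"roll":0,"jaw":0.6},{"tx":0,"ty":0,"tz":0,"roll":0,"jaw":0.6}]'  | grep -E "pos|force";python3 -m jog '[{"tx":0.15,"ty":0,"tz":0,"roll":0,"jaw":0.6},{"tx":0,"ty":0,"tz":0,"roll":0,"jaw":0.6}]'  | grep -E "pos|force";python3 -m jog '[{"tx":0.15,"ty":0,"tz":0,"roll":0,"jaw":0.6},{"tx":0,"ty":0,"tz":0,"roll":0,"jaw":0.6}]'  | grep -E "pos|force"
```

```text
position: [0.5551, 0.1087, 0.0006]
force: [-3.3, -19.3, 3.1]
grasp_force: 10.1
position: [0.5551, 0.1088, 0.0007]
force: [-2.4, -26.9, 2.9]
grasp_force: 12.9
position: [0.5551, 0.1088, 0.0007]
force: [-3.6, -31.6, 3.0]
grasp_force: 15.7
```

```bash
python3 -m jog '[{"tx":-1,"ty":0,"tz":0,"roll":0,"jaw":0.6},{"tx":-3,"ty":0,"tz":0,"roll":0,"jaw":0.6},{"tx":0,"ty":0,"tz":-3.5,"roll":0,"jaw":0.6},{"tx":0,"ty":0,"tz":-3.5,"roll":0,"jaw":0.9},{"tx":0,"ty":-3.7,"tz":-3,"roll":0,"jaw":0.9},{"tx":0,"ty":-3.7,"tz":0,"roll":0,"jaw":0.9},{"tx":3.7,"ty":-3.7,"tz":0,"roll":0,"jaw":0.9},{"tx":3.7,"ty":0,"tz":0,"roll":0,"jaw":0.9}]' | grep -E "pos|force"; python3 -m jog '[{"tx":3.7,"ty":0,"tz":0,"roll":0.1,"jaw":0.9},{"tx":0,"ty":0,"tz":0,"roll":0.149,"jaw":0.9},{"tx":0,"ty":0,"tz":0,"roll":0.149,"jaw":0.9},{"tx":0,"ty":0,"tz":0,"roll":0.149,"jaw":0.9},{"tx":0,"ty":0,"tz":0,"roll":0.149,"jaw":0.9},{"tx":0,"ty":0,"tz":0,"roll":0.149,"jaw":0.9},{"tx":0,"ty":0,"tz":0,"roll":0.149,"jaw":0.9},{"tx":0,"ty":0,"tz":0,"roll":0.149,"jaw":0.9}]'| grep -E "pos|force";python3 -m jog '[{"tx":0,"ty":0,"tz":0,"roll":0.149,"jaw":0.9},{"tx":0,"ty":0,"tz":0,"roll":0.14,"jaw":0.9},{"tx":0,"ty":0,"tz":0,"roll":0.14,"jaw":0.9},{"tx":0,"ty":0,"tz":0,"roll":0,"jaw":0.9}]'| grep -E "pos|force"; python3 nav.py .446 .178 0.001 1
```

```text
position: [0.4393, 0.1476, 0.1006]
force: [1.1, 0.1, -0.4]
grasp_force: 0.0
position: [0.4462, 0.1851, 0.1008]
force: [0.1, -0.2, 0.2]
grasp_force: 0.0
position: [0.4462, 0.185, 0.1008]
force: [0.1, 0.4, 0.1]
grasp_force: 0.0
t 16.25 shift cm [-0.03  0.71  9.98] rows>= 2.0 roll -0.008 F [0.1 0.4 0.1] z-axis [ 0.     0.001 -1.   ] q [  9.  30. 108.   0.  41.  99.]
```

```bash
python3 -m jog '[{"tx":0,"ty":0.7,"tz":3,"roll":-0.008,"jaw":0.9},{"tx":0,"ty":0,"tz":3,"roll":0,"jaw":0.9},{"tx":0,"ty":0,"tz":2.5,"roll":0,"jaw":0.9},{"tx":0,"ty":0,"tz":1.4,"roll":0,"jaw":0.9},{"tx":0,"ty":0,"tz":0,"roll":0,"jaw":0.9},{"tx":1,"ty":0,"tz":0,"roll":0,"jaw":0.9},{"tx":1,"ty":0,"tz":0,"roll":0,"jaw":0.9}]' | grep -E "pos|force"; python3 -m jog '[{"tx":0.5,"ty":0,"tz":0,"roll":0,"jaw":0.9},{"tx":0.4,"ty":0,"tz":0,"roll":0,"jaw":0.9},{"tx":0.4,"ty":0,"tz":0,"roll":0,"jaw":0.9},{"tx":0.4,"ty":0,"tz":0,"roll":0,"jaw":0.9},{"tx":0.4,"ty":0,"tz":0,"roll":0,"jaw":0.9},{"tx":0.4,"ty":0,"tz":0,"roll":0,"jaw":0.9},{"tx":0.4,"ty":0,"tz":0,"roll":0,"jaw":0.9},{"tx":0,"ty":0,"tz":0,"roll":0,"jaw":0.9}]' | grep -E "pos|force"; python3 nav.py .501 .178 0.001 1
```

```text
position: [0.468, 0.1781, 0.0027]
force: [1.8, -0.0, -0.4]
grasp_force: 0.0
position: [0.4961, 0.1782, 0.0016]
force: [-1.4, -0.6, 0.5]
grasp_force: 0.8
t 17.75 shift cm [0.49 0.03 0.06] rows>= 0.1 roll 0.0 F [-1.4 -0.6  0.5] z-axis [ 0.001  0.    -1.   ] q [  8.  43. 105.   0.  33.  97.]
```

```bash
for i in 1; do python3 -m jog '[{"tx":0.3,"ty":0,"tz":0,"roll":0,"jaw":0.9},{"tx":0.2,"ty":0,"tz":0,"roll":0,"jaw":0.9},{"tx":0,"ty":0,"tz":0,"roll":0,"jaw":0.9}]'|grep -E "pos|force"; done; python3 -m jog '[{"tx":0.2,"ty":0,"tz":0,"roll":0,"jaw":0.9},{"tx":0,"ty":0,"tz":0,"roll":0,"jaw":0.9}]'|grep -E "pos|force"; python3 -m jog '[{"tx":0.2,"ty":0,"tz":0,"roll":0,"jaw":0.9},{"tx":0,"ty":0,"tz":0,"roll":0,"jaw":0.9}]'|grep -E "pos|force"; python3 -m jog '[{"tx":0.2,"ty":0,"tz":0,"roll":0,"jaw":0.9},{"tx":0,"ty":0,"tz":0,"roll":0,"jaw":0.9}]'|grep -E "pos|force"
```

```text
position: [0.4983, 0.1782, 0.0015]
force: [-5.2, -0.5, 1.1]
grasp_force: 2.6
position: [0.4989, 0.1783, 0.0014]
force: [-5.0, -1.2, 2.1]
grasp_force: 2.9
position: [0.5002, 0.1782, 0.0014]
force: [-7.8, -1.7, 4.3]
grasp_force: 4.0
position: [0.5001, 0.1782, 0.0013]
force: [-10.8, -0.2, 6.6]
grasp_force: 5.3
```

```bash
python3 -m jog '[{"tx":0.4,"ty":0,"tz":0,"roll":0,"jaw":0.9},{"tx":0,"ty":0,"tz":0,"roll":0,"jaw":0.9}]'|grep -E "pos|force"; python3 -m jog '[{"tx":0.4,"ty":0,"tz":0,"roll":0,"jaw":0.9},{"tx":0,"ty":0,"tz":0,"roll":0,"jaw":0.9}]'|grep -E "pos|force"; python3 -m jog '[{"tx":-2,"ty":0,"tz":0,"roll":0,"jaw":0.9},{"tx":-3,"ty":0,"tz":0,"roll":0,"jaw":0.9},{"tx":0,"ty":0,"tz":-3.5,"roll":0,"jaw":0.9},{"tx":0,"ty":0,"tz":-3.5,"roll":0,"jaw":0.9},{"tx":0,"ty":3.7,"tz":-3,"roll":-0.14,"jaw":0.6},{"tx":0,"ty":3.7,"tz":0,"roll":-0.14,"jaw":0.6},{"tx":0,"ty":3.7,"tz":0,"roll":-0.14,"jaw":0.6}]'|grep -E "pos|force"; python3 look.py l5.png
```

```text
position: [0.5, 0.1782, 0.001]
force: [-16.4, -0.8, 9.6]
grasp_force: 8.0
position: [0.4997, 0.1781, 0.0007]
force: [-20.4, 0.5, 13.1]
grasp_force: 10.7
position: [0.4842, 0.0679, 0.1036]
force: [1.4, 0.8, -0.5]
grasp_force: 0.0
```

View pics/l5.png

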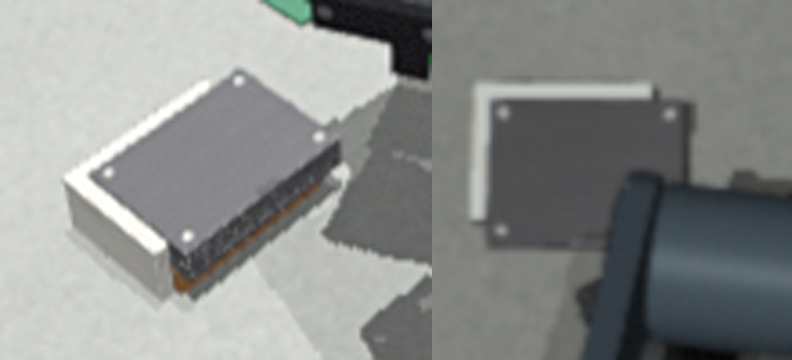

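The stack now sits in the corner with its edges in line (left view, corners at (105,172), (240,75), (340,145), (185,270)). I'll do one more y tap.

```bash
python3 -m jog '[{"tx":0,"ty":0,"tz":0,"roll":-0.145,"jaw":0.6},{"tx":0,"ty":0,"tz":0,"roll":-0.145,"jaw":0.6},{"tx":0,"ty":0,"tz":0,"roll":-0.145,"jaw":0.6},{"tx":0,"ty":0,"tz":0,"roll":-0.145,"jaw":0.6},{"tx":0,"ty":0,"tz":0,"roll":-0.145,"jaw":0.6},{"tx":0,"ty":0,"tz":0,"roll":-0.145,"jaw":0.6},{"tx":0,"ty":0,"tz":0,"roll":-0.145,"jaw":0.6},{"tx":0,"ty":0,"tz":0,"roll":-0.136,"jaw":0.6}]'|grep -E "pos|force"; python3 nav.py .557 .075 .001 91
```

```text
position: [0.4832, 0.0695, 0.102]
force: [0.2, 0.2, 0.7]
grasp_force: 0.0
t 20.65 shift cm [ 0.38  7.36 10.12] rows>= 2.5 roll 0.006 F [0.2 0.2 0.7] z-axis [ 0.003  0.    -1.   ] q [ -5.  30. 108.   0.  42.  -6.]
```

```bash
python3 -m jog '[{"tx":0.2,"ty":3.7,"tz":0,"roll":0,"jaw":0.6},{"tx":0.3,"ty":3.7,"tz":0,"roll":0,"jaw":0.6},{"tx":0,"ty":0,"tz":4,"roll":0,"jaw":0.6},{"tx":0,"ty":0,"tz":4,"roll":0,"jaw":0.6},{"tx":0,"ty":0,"tz":2.1,"roll":0,"jaw":0.6},{"tx":1,"ty":0,"tz":0,"roll":0,"jaw":0.6},{"tx":1,"ty":0,"tz":0,"roll":0,"jaw":0.6},{"tx":0.6,"ty":0,"tz":0,"roll":0,"jaw":0.6}]'|grep -E "pos|force";python3 -m jog '[{"tx":0.4,"ty":0,"tz":0,"roll":0,"jaw":0.6},{"tx":0.4,"ty":0,"tz":0,"roll":0,"jaw":0.6},{"tx":0.3,"ty":0,"tz":0,"roll":0,"jaw":0.6},{"tx":0,"ty":0,"tz":0,"roll":0,"jaw":0.6}]'|grep -E "pos|force"; python3 -m jog '[{"tx":0.3,"ty":0,"tz":0,"roll":0,"jaw":0.6},{"tx":0,"ty":0,"tz":0,"roll":0,"jaw":0.6}]'|grep -E "pos|force"
```

```text
position: [0.5565, 0.1028, 0.0021]
force: [-0.1, 0.1, -0.5]
grasp_force: 0.0
position: [0.5561, 0.1086, 0.0023]
force: [-1.1, -15.1, 4.5]
grasp_force: 7.5
position: [0.5561, 0.1087, 0.0024]
force: [-2.4, -25.8, 5.3]
grasp_force: 13.0
```

```bash
python3 -m jog '[{"tx":-1,"ty":0,"tz":0,"roll":0,"jaw":0.6},{"tx":-3,"ty":0,"tz":0,"roll":0,"jaw":0.6},{"tx":0,"ty":0,"tz":-4,"roll":0,"jaw":0.6},{"tx":0,"ty":0,"tz":-4.5,"roll":0,"jaw":1},{"tx":0,"ty":0,"tz":-4.5,"roll":0.14,"jaw":1},{"tx":0,"ty":0,"tz":-4.5,"roll":0.14,"jaw":1},{"tx":0,"ty":0,"tz":-4.5,"roll":0.14,"jaw":1},{"tx":0,"ty":0,"tz":-4.5,"roll":0.14,"jaw":1}]'|grep -E "pos|force"; python3 -m jog '[{"tx":0,"ty":0,"tz":-4.5,"roll":0.14,"jaw":1},{"tx":0,"ty":0,"tz":-4.5,"roll":0.14,"jaw":1},{"tx":0,"ty":0,"tz":-4.5,"roll":0.14,"jaw":1},{"tx":0,"ty":0,"tz":-4.5,"roll":0.14,"jaw":1},{"tx":0,"ty":0,"tz":-4.5,"roll":0.14,"jaw":1},{"tx":0,"ty":0,"tz":-4.5,"roll":0.09,"jaw":1}]'|grep -E "pos|force|rot"; python3 - <<'E'
from h import *
np.set_printoptions(precision=4,suppress=True)
S=capture("side");T=capture("top"); save(T,"t6.png"); save(S,"s6.png")
P={}
for t in("weight","bail","hook","light","stand"):
    for n in("side","top"): P[n,t]=landmark_of(n,t); print(t,n,[(round(l["p"],2),np.round(l["point"],1).tolist()) for l in P[n,t]])
for t,zr in(("weight",.101),("bail",.209),("hook",.205),("light",.38)):
    for n,C in(("side",S),("top",T)):
        for l in P[n,t]:
            print(t,n,atz(C,*l["point"],zr))
E
python3 nav.py .587 -.208 .3 13.5
```

```text
position: [0.5551, 0.0755, 0.2685]
force: [1.1, -0.6, -0.7]
grasp_force: 0.0
position: [0.5545, 0.0755, 0.5385]
tcp_rot: [[0.973, 0.233, 0.002], [0.233, -0.973, 0.0], [0.002, 0.0, -1.0]]
force: [1.1, -0.0, 0.6]
grasp_force: 0.0
weight side [(0.71, [238.2, 354.1]), (0.71, [305.3, 372.7]), (0.63, [240.0, 397.0]), (0.61, [269.7, 402.4]), (0.59, [309.9, 310.2]), (0.51, [203.8, 355.3])]
weight top [(0.85, [242.1, 463.1]), (0.83, [242.5, 326.4]), (0.71, [237.7, 399.3]), (0.63, [272.6, 429.3]), (0.59, [282.4, 365.6])]
bail side [(0.97, [269.1, 375.7]), (0.82, [236.5, 407.9]), (0.67, [202.8, 357.0]), (0.63, [212.3, 400.5])]
bail top [(0.95, [240.2, 469.5]), (0.9, [236.7, 329.3]), (0.59, [271.3, 437.1]), (0.56, [231.8, 404.1])]
hook side [(0.87, [207.3, 354.5]), (0.59, [345.9, 247.8])]
hook top [(0.76, [232.7, 404.6]), (0.33, [197.0, 316.5])]
light side [(0.93, [137.6, 361.1]), (0.24, [267.9, 351.8])]
light top [(0.93, [224.0, 416.8])]
stand side [(0.63, [272.8, 351.9])]
stand top [(0.53, [241.6, 256.0])]
weight side [ 0.5917 -0.212   0.101 ]
weight side [ 0.3984 -0.0403  0.101 ]
weight side 
[... 290 characters left out ...]
t top [ 0.4548 -0.1234  0.101 ]
bail side [ 0.3913 -0.0311  0.209 ]
bail side [ 0.4101 -0.1725  0.209 ]
bail side [ 0.5873 -0.212   0.209 ]
bail side [ 0.4818 -0.2468  0.209 ]
bail top [ 0.5634 -0.3678  0.209 ]
bail top [ 0.5638 -0.0236  0.209 ]
bail top [ 0.4851 -0.2893  0.209 ]
bail top [ 0.5803 -0.2076  0.209 ]
hook side [ 0.5822 -0.1963  0.205 ]
hook side [0.4249 0.2751 0.205 ]
hook top [ 0.5785 -0.2094  0.205 ]
hook top [0.6625 0.0104 0.205 ]
light side [ 0.585  -0.2135  0.38  ]
light side [0.2925 0.1717 0.38  ]
light top [ 0.5811 -0.2108  0.38  ]
t 24.05 shift cm [-3.6  28.27 23.47] rows>= 7.4 roll 0.004 F [ 1.1 -0.1 -0.3] z-axis [-0.002  0.    -1.   ] q [ -4.  14.  59.   0. 107.  73.]
```

```bash
python3 -m jog '[{"tx":0,"ty":-3,"tz":-3.9,"roll":0,"jaw":1},{"tx":0,"ty":-3,"tz":-3.9,"roll":0,"jaw":1},{"tx":0,"ty":-3,"tz":-3.9,"roll":0,"jaw":1},{"tx":0,"ty":-3,"tz":-3.9,"roll":0,"jaw":1},{"tx":0,"ty":-3,"tz":-3.9,"roll":0,"jaw":1},{"tx":-1,"ty":0,"tz":-4.8,"roll":0,"jaw":1},{"tx":-1,"ty":0,"tz":-4.8,"roll":0,"jaw":1},{"tx":-1,"ty":0,"tz":-4.8,"roll":0,"jaw":1}]'|grep -E "pos"; python3 nav.py .587 -.208 .3 13.5;  python3 -m jog '[{"tx":0,"ty":0,"tz":-4.8,"roll":0,"jaw":1},{"tx":0,"ty":0,"tz":-4.8,"roll":0,"jaw":1},{"tx":0,"ty":0,"tz":-4.8,"roll":0,"jaw":1}]'|grep -E "pos|rot"; python3 nav.py .587 -.208 .3 13.5
```

```text
position: [0.4526, 0.1974, 0.8049]
t 24.85 shift cm [ 1.88 42.88 50.31] rows>= 13.2 roll 0.004 F [-0.1 -0.7  0.9] z-axis [ 0.028  0.013 -1.   ] q [ 10.  17.  13.   1. 148.  87.]
position: [0.3976, 0.1731, 0.8455]
tcp_rot: [[0.968, 0.237, 0.076], [0.235, -0.971, 0.033], [0.082, -0.014, -0.997]]
t 25.15 shift cm [ 4.91 42.28 54.54] rows>= 13.8 roll 0.003 F [-0.2  0.2  0.4] z-axis [ 0.076  0.033 -0.997] q [  8.  12.  13.   3. 151.  86.]
```

```bash
python3 -m jog '[{"tx":0,"ty":0,"tz":-4.8,"roll":0,"jaw":1},{"tx":0,"ty":0,"tz":-4.8,"roll":0,"jaw":1},{"tx":0,"ty":0,"tz":-4.8,"roll":0,"jaw":1},{"tx":0,"ty":0,"tz":-4.8,"roll":0,"jaw":1},{"tx":0,"ty":0,"tz":-4.8,"roll":0,"jaw":1}]'|grep -E "pos|rot"; python3 nav.py .587 -.208 .3 13.5
```

```text
position: [0.3278, 0.145, 0.8932]
tcp_rot: [[0.954, 0.238, 0.184], [0.23, -0.971, 0.063], [0.194, -0.018, -0.981]]
t 25.65 shift cm [ 5.12 41.52 60.72] rows>= 14.7 roll 0.001 F [ 0.6 -0.8 -0.1] z-axis [ 0.184  0.063 -0.981] q [  3.   5.  13.   6. 152.  85.]
```

```bash
python3 -m jog '[{"tx":0,"ty":0,"tz":-4.8,"roll":0,"jaw":1},{"tx":0,"ty":0,"tz":-4.8,"roll":0,"jaw":1},{"tx":0,"ty":0,"tz":-4.8,"roll":0,"jaw":1},{"tx":0,"ty":0,"tz":-4.8,"roll":0,"jaw":1},{"tx":0,"ty":0,"tz":-4.8,"roll":0,"jaw":1},{"tx":0,"ty":0,"tz":-4.8,"roll":0,"jaw":1},{"tx":0,"ty":0,"tz":-4.8,"roll":0,"jaw":1},{"tx":0,"ty":0,"tz":-4.8,"roll":0,"jaw":1}]'|grep -E "pos|rot"; python3 nav.py .587 -.208 .3 13.5
```

```text
position: [0.2205, 0.1237, 0.949]
tcp_rot: [[0.895, 0.233, 0.38], [0.213, -0.973, 0.094], [0.391, -0.003, -0.92]]
t 26.45 shift cm [ 0.36 40.96 70.54] rows>= 16.3 roll -0.002 F [0.1 0.2 0.4] z-axis [ 0.38   0.094 -0.92 ] q [-10.  -7.  13.  20. 152.  85.]
```

```bash
python3 -m jog '[{"tx":0,"ty":0,"tz":-4.8,"roll":0,"jaw":1},{"tx":0,"ty":0,"tz":-4.8,"roll":0,"jaw":1},{"tx":0,"ty":0,"tz":-4.8,"roll":0,"jaw":1},{"tx":0,"ty":0,"tz":-4.8,"roll":0,"jaw":1},{"tx":0,"ty":0,"tz":-4.8,"roll":0,"jaw":1},{"tx":0,"ty":0,"tz":-4.8,"roll":0,"jaw":1},{"tx":0,"ty":0,"tz":-4.8,"roll":0,"jaw":1}]'|grep -E "pos|rot"; python3 nav.py .42 -.247 .4 13.5; python3 - <<'E'
from h import *
np.set_printoptions(precision=4,suppress=True)
S=capture("side");T=capture("top"); save(T,"t7.png"); save(S,"s7.png")
for n,C in(("side",S),("top",T)):
    for t,zr in(("weight",.101),("bail",.209),("hook",.205),("light",.38)):
        for l in landmark_of(n,t):
            w=atz(C,*l["point"],zr)
            if np.hypot(*(w[:2]-[.583,-.21]))<.04: print(n,t,round(l["p"],2),np.round(l["point"],1),w)
a=cv2.resize(S["img"][100:280,310:420,::-1],(366,600),interpolation=cv2.INTER_CUBIC); b=cv2.resize(T["img"][170:260,355:475,::-1],(434,325),interpolation=cv2.INTER_CUBIC)
o=np.zeros((600,800,3),np.uint8);o[:,:366]=a;o[:325,366:]=b;cv2.imwrite("pics/w.png",o)
E
```

```text
position: [0.0906, 0.127, 0.9681]
tcp_rot: [[0.845, 0.22, 0.488], [0.202, -0.975, 0.09], [0.495, 0.023, -0.868]]
t 27.15 shift cm [-7.87 42.42 62.05] rows>= 15.1 roll -0.001 F [-0.9 -0.1 -0.3] z-axis [ 0.488  0.09  -0.868] q [ 14. -14.  13.  -4. 152.  87.]
side weight 0.68 [239.3 356.6] [ 0.5837 -0.2124  0.101 ]
side bail 0.63 [205.8 357.6] [ 0.577  -0.2017  0.209 ]
side hook 0.64 [208.2 356.2] [ 0.5764 -0.1958  0.205 ]
side light 0.68 [136.1 360.7] [ 0.5912 -0.2198  0.38  ]
top weight 0.42 [237.6 397. ] [ 0.5751 -0.2043  0.101 ]
top bail 0.52 [232.1 403. ] [ 0.5795 -0.2049  0.209 ]
top hook 0.67 [229.6 403. ] [ 0.5861 -0.2054  0.205 ]
top light 0.71 [225.  416.9] [ 0.579 -0.211  0.38 ]
```

View pics/w.png

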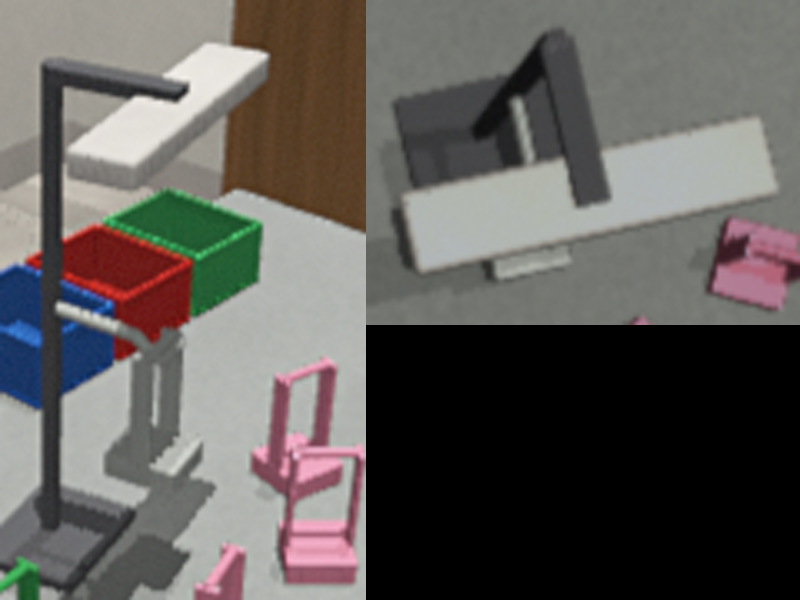

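```bash
python3 -m jog '[{"tx":1,"ty":0.5,"tz":4.5,"roll":0,"jaw":1},{"tx":2,"ty":0.5,"tz":4,"roll":0,"jaw":1},{"tx":2,"ty":0.5,"tz":4,"roll":0,"jaw":1},{"tx":2,"ty":0.5,"tz":4,"roll":0,"jaw":1},{"tx":2,"ty":0.5,"tz":4,"roll":0,"jaw":1},{"tx":2,"ty":0.5,"tz":4,"roll":0,"jaw":1},{"tx":0,"ty":0.5,"tz":4,"roll":0,"jaw":1}]'|grep -E "pos|rot"; python3 nav.py .42 -.247 .4 13.5; python3 - <<'E'
from fitb import *
T=capture("top"); S=capture("side")
f=3.617
def pt(c): return [170+(c[1]+.5)/3.611-.5,355+(c[0]-366+.5)/f-.5]
L=[((403,193),(-.028+.05,.11)),((415,271),(-.028,.11)),((763,117),(.022,-.11)),((778,191),(-.028,-.11))]
o=np.array([pt(l[0]) for l in L])
for h in(.380,.392,.4):
    q=[(*l[1],h) for l in L]
    r=least_squares(lambda p:(proj(T,B(p,q))-o).ravel(),[.58,-.21,.23]); print(h,np.round(r.x[:2],4),np.degrees(r.x[2]),np.abs(r.fun).max())
# side view of light: top-surface corners and underside corners
def ps(c): s=366/110;return [100+(c[1]+.5)/(600/180)-.5,310+(c[0]+.5)/s-.5]
Ls=[((207,44),(.022,-.11)),((268,55),(-.028,-.11)),((135,160+5),(-.028,.11)),((68,152),(.022,.11))]
os_=np.array([ps(l[0]) for l in Ls])
for h in(.388,.392,.396):
    q=[(*l[1],h) for l in L]; qs=[(*l[1],h) for l in Ls]
    r=least_squares(lambda p:np.r_[(proj(T,B(p,q))-o).ravel(),(proj(S,B(p,qs))-os_).ravel()],[.58,-.21,.23]); print("both",h,np.round(r.x[:2],4),np.degrees(r.x[2]),np.round(r.fun,1))
for c in((492,262),(570,248),(496,280),(568,265)): print(c,atz(T,*pt(c),.123),atz(T,*pt(c),.101))
for c in((162,470),(200,438)): print("s slab top front",c,atz(S,*ps(c),.123))
E
```

```text
position: [0.3188, 0.144, 0.7842]
tcp_rot: [[0.848, 0.217, 0.483], [0.204, -0.976, 0.081], [0.489, 0.03, -0.872]]
t 28.35 shift cm [-18.16  39.19  35.23] rows>= 11.1 roll 0.0 F [ 0.5 -0.6  0.9] z-axis [ 0.483  0.081 -0.872] q [  3. -17.  58.   4. 110.  82.]
0.38 [ 0.586  -0.2093] 13.455651408290894 1.2695070569989184
0.392 [ 0.5847 -0.2073] 13.462641049828251 1.1475006173590998
0.4 [ 0.5838 -0.206 ] 13.467375244514093 1.1997801746224468
both 0.388 [ 0.5868 -0.2118] 13.662186534477184 [-1.2  1.1 -0.3  2.9 -1.7  1.   0.2  2.2  4.5 -0.6  4.7  0.1  5.5 -0.5
  4.7 -1.6]
both 0.392 [ 0.5857 -0.2103] 13.721787251565244 [-0.8  0.5  0.2  2.3 -1.5  0.7  0.5  2.   3.2 -0.6  3.4  0.2  4.1 -0.4
  3.3 -1.6]
both 0.396 [ 0.5845 -0.2088] 13.7814918767188 [-0.4 -0.1  0.6  1.8 -1.4  0.4  0.7  1.7  1.9 -0.6  2.   0.3  2.7 -0.4
  2.  -1.6]
(492, 262) [ 0.56069059 -0.18201143  0.123     ] [ 0.56245836 -0.18457078  0.101     ]
(570, 248) [ 0.57217199 -0.23796507  0.123     ] [ 0.57410457 -0.24132762  0.101     ]
(496, 280) [ 0.54772486 -0.18507901  0.123     ] [ 0.54930652 -0.18768239  0.101     ]
(568, 265) [ 0.5598218  -0.23667581  0.123     ] [ 0.5615771  -0.24001986  0.101     ]
s slab top front (162, 470) [ 0.55693505 -0.18527891  0.123     ]
s slab top front (200, 438) [ 0.56275606 -0.23905214  0.123     ]
```

```bash
python3 nav.py .45 -.23 .42
```

```text
t 28.45 shift cm [-13.03  38.36  34.67] rows>= 10.7  F [-0.1  0.2 -0.5] z-axis [ 0.466  0.079 -0.881] q [  3. -17.  59.   4. 110.  82.]
```

```bash
python3 -m jog '[{"tx":-1.1,"ty":3.2,"tz":2.9,"roll":0,"jaw":1},{"tx":-1.1,"ty":3.2,"tz":2.9,"roll":0,"jaw":1},{"tx":-1.1,"ty":3.2,"tz":2.9,"roll":0,"jaw":1},{"tx":-1.1,"ty":3.2,"tz":2.9,"roll":0,"jaw":1},{"tx":-1.1,"ty":3.2,"tz":2.9,"roll":0,"jaw":1},{"tx":-1.1,"ty":3.2,"tz":2.9,"roll":0,"jaw":1},{"tx":-1.1,"ty":3.2,"tz":2.9,"roll":0,"jaw":1},{"tx":-1.1,"ty":3.2,"tz":2.9,"roll":0,"jaw":1}]'|grep -E "pos|rot";python3 -m jog '[{"tx":-1.1,"ty":3.2,"tz":2.9,"roll":0,"jaw":1},{"tx":-1.1,"ty":3.2,"tz":2.9,"roll":0,"jaw":1},{"tx":-1.1,"ty":3.2,"tz":2.9,"roll":0,"jaw":1},{"tx":-1,"ty":3.2,"tz":2.9,"roll":0,"jaw":1},{"tx":0,"ty":0,"tz":0,"roll":0,"jaw":1}]'|grep -E "pos|rot"; python3 nav.py .508 -.22 .326 13.5
```

```text
position: [0.4098, -0.1072, 0.5523]
tcp_rot: [[0.844, 0.217, 0.49], [0.207, -0.975, 0.076], [0.494, 0.037, -0.869]]
position: [0.4578, -0.2332, 0.4296]
tcp_rot: [[0.848, 0.216, 0.483], [0.202, -0.976, 0.082], [0.489, 0.028, -0.872]]
t 29.75 shift cm [-0.55 -0.5  11.56] rows>= 2.3 roll -0.002 F [-0.1  0.9 -0.2] z-axis [ 0.483  0.082 -0.872] q [-56.   1.  96.  28.  72.  15.]
```

```bash
python3 - <<'E'
from h import *
for n in("side","top"): np.save("d0"+n,capture(n)["img"])
E
python3 -m jog '[{"tx":0,"ty":0,"tz":0,"roll":0,"jaw":0.7},{"tx":0,"ty":0,"tz":0,"roll":0,"jaw":0.7},{"tx":0,"ty":0,"tz":0,"roll":0,"jaw":0.7}]'|grep open
cat > d.py <<'E'
from h import *
s=read_state(); R=np.array(s["tcp_rot"]);p=np.array(s["position"]); print(p)
for n in("side","top"):
    c=capture(n); d=np.abs(c["img"].astype(int)-np.load("d0"+n+".npy")).max(2)>40
    m=np.zeros_like(d); q=proj(c,p); r0,c0=map(int,q); m[max(r0-60,0):r0+60,c0-70:c0+70]=1; d&=m.astype(bool)
    k,lab,st,ce=cv2.connectedComponentsWithStats(d.astype(np.uint8),connectivity=8)
    print(n,"tcp px",np.round(q,1))
    for i in range(1,k):
        if st[i,4]>6:
            rr,cc=np.where(lab==i); print("  blob",st[i].tolist(),"bottom",rr.max(),cc[rr==rr.max()].mean(),"right",cc.max(),rr[cc==cc.max()].mean())
    for nm,off in(("spec",lambda:R@[0,0,.019]),("tool",lambda:R@[0,0,-.008]),("world",lambda:R@[0,0,.019]+np.array([0,0,.027]))):
        for sg in(-1,1):
            P=[proj(c,p+off()+R@np.array([w,sg*y,0])) for w in(-.0095,.0095) for y in(.0435*.7,.0585)]
            P=np.array(P); print("  ",nm,sg,"bottom",np.round(P[P[:,0].argmax()],1),"right",np.round(P[P[:,1].argmax()],1),"left",np.round(P[P[:,1].argmin()],1))
E
python3 d.py
```

```text
opening: 0.809
[ 0.45710011 -0.22821245  0.43319492]
side tcp px [127.4 414.9]
  blob [474, 67, 10, 6, 33] bottom 72 482.5 right 483 70.0
  blob [475, 79, 9, 4, 24] bottom 82 481.0 right 483 81.0
  blob [406, 94, 6, 7, 11] bottom 100 406.5 right 411 94.0
  blob [405, 131, 11, 7, 26] bottom 137 412.5 right 415 134.0
  blob [456, 176, 20, 11, 111] bottom 186 474.0 right 475 181.8
   spec -1 bottom [147.6 402.8] right [142.3 408. ] left [141.7 395.4]
   spec 1 bottom [131.5 418.6] right [126.9 423.3] left [126.  411.7]
   tool -1 bottom [138. 410.] right [132.8 415.2] left [132.  402.5]
   tool 1 bottom [122.2 425.8] right [117.6 430.3] left [116.6 418.7]
   world -1 bottom [134.9 404. ] right [129.8 409.3] left [129.  396.6]
   world 1 bottom [119.4 420.1] right [114.9 424.7] left [113.8 413.1]
top tcp px [281.1 428.8]
  blob [422, 267, 5, 5, 21] bottom 271 424.0 right 426 270.0
  blob [435, 266, 4, 4, 9] bottom 269 437.0 right 438 267.0
  blob [423, 273, 6, 4, 15] bottom 276 425.5 right 428 276.0
  blob [445, 273, 15, 14, 127] bottom 286 450.0 right 459 279.5
  blob [470, 277, 9, 13, 
[... 1049 characters left out ...]
ttom 336 397.0 right 398 335.5
  blob [419, 327, 7, 14, 25] bottom 340 424.5 right 425 339.5
  blob [436, 328, 10, 13, 26] bottom 340 436.0 right 445 328.5
  blob [410, 330, 2, 4, 7] bottom 333 410.0 right 411 331.0
  blob [386, 333, 4, 7, 8] bottom 339 389.0 right 389 338.5
   spec -1 bottom [286.  399.8] right [283.4 412.9] left [278.3 398.6]
   spec 1 bottom [277.8 441.5] right [275.2 454.7] left [269.9 440.6]
   tool -1 bottom [292.4 402.3] right [289.8 415.7] left [284.6 401.1]
   tool 1 bottom [284.  444.9] right [281.3 458.4] left [276.1 443.9]
   world -1 bottom [286.  401.6] right [283.3 415. ] left [278.1 400.4]
   world 1 bottom [277.5 444.2] right [274.9 457.7] left [269.5 443.3]
```

```bash
python3 - <<'E'
from h import *
for n in("side","top"): np.save("d0"+n,capture(n)["img"])
E
python3 -m jog '[{"tx":0,"ty":0,"tz":0,"roll":0,"jaw":1},{"tx":0,"ty":0,"tz":0,"roll":0,"jaw":1},{"tx":0,"ty":0,"tz":0,"roll":0,"jaw":1}]'|grep open
sed -i 's/>40/>25/' d.py; python3 d.py
```

```text
opening: 0.907
[ 0.45693842 -0.22862342  0.43139534]
side tcp px [128.2 414.9]
  blob [480, 68, 3, 4, 8] bottom 71 481.0 right 482 69.5
  blob [405, 129, 9, 8, 29] bottom 136 412.0 right 413 135.5
  blob [461, 181, 12, 3, 20] bottom 183 467.5 right 472 181.5
   spec -1 bottom [148.3 402.8] right [143.1 408.1] left [142.4 395.5]
   spec 1 bottom [132.4 418.7] right [127.7 423.3] left [126.9 411.8]
   tool -1 bottom [138.7 410.1] right [133.6 415.3] left [132.7 402.6]
   tool 1 bottom [123.  425.8] right [118.5 430.4] left [117.4 418.8]
   world -1 bottom [135.7 404.1] right [130.6 409.4] left [129.7 396.7]
   world 1 bottom [120.2 420.1] right [115.7 424.8] left [114.7 413.2]
top tcp px [281.2 428.9]
  blob [421, 266, 8, 6, 26] bottom 271 423.0 right 428 268.0
  blob [391, 271, 8, 6, 26] bottom 276 397.0 right 398 275.5
  blob [422, 274, 5, 3, 13] bottom 276 424.0 right 426 275.5
  blob [444, 274, 18, 15, 145] bottom 288 458.5 right 461 285.5
  blob [385, 276, 3, 4, 10] bottom 279 385.5 right 387 277.0
  blob [397, 279, 3, 4, 9] bottom 282 398.0 right 399 280.5
  blob [469, 278, 9, 14
[... 257 characters left out ...]
tom 292 459.5 right 461 291.0
  blob [397, 292, 9, 8, 46] bottom 299 401.5 right 405 297.5
  blob [430, 297, 6, 3, 11] bottom 299 432.0 right 435 298.0
  blob [473, 297, 4, 11, 35] bottom 307 475.0 right 476 304.0
  blob [456, 300, 9, 13, 71] bottom 312 463.0 right 464 311.0
   spec -1 bottom [286.1 399.8] right [283.5 413. ] left [278.4 398.7]
   spec 1 bottom [277.9 441.5] right [275.3 454.7] left [270.1 440.6]
   tool -1 bottom [292.5 402.4] right [289.8 415.7] left [284.6 401.2]
   tool 1 bottom [284.1 444.9] right [281.5 458.3] left [276.2 444. ]
   world -1 bottom [286.1 401.6] right [283.4 415. ] left [278.2 400.4]
   world 1 bottom [277.7 444.2] right [275.  457.7] left [269.7 443.3]
```

```bash
python3 nav.py .597 -.205 .156 13.5
```

```text
t 30.75 shift cm [-1.19 -0.1  30.96] rows>= 6.2 roll 0.003 F [ 0.5 -0.8  0.5] z-axis [ 0.486  0.081 -0.87 ] q [-56.   1.  96.  28.  72.  15.]
```

```bash
python3 -m jog '[{"tx":-0.6,"ty":0,"tz":4,"roll":0,"jaw":1},{"tx":-0.6,"ty":0,"tz":4,"roll":0,"jaw":1},{"tx":0,"ty":0,"tz":4,"roll":0,"jaw":1},{"tx":0,"ty":0,"tz":4,"roll":0,"jaw":1},{"tx":0,"ty":0,"tz":4,"roll":0,"jaw":1},{"tx":0,"ty":0,"tz":2,"roll":0,"jaw":1},{"tx":0,"ty":0,"tz":0,"roll":0,"jaw":1}]'|grep -E "open|force|pos"; python3 nav.py .597 -.205 .156 13.5
```

```text
position: [0.5533, -0.2118, 0.2309]
force: [-0.7, 0.1, 1.8]
opening: 0.994
grasp_force: 0.0
t 31.45 shift cm [0.19 0.11 8.7 ] rows>= 1.7 roll 0.001 F [-0.7  0.1  1.8] z-axis [ 0.482  0.086 -0.872] q [-44.  20. 106.  36.  42.   8.]
```

```bash
python3 -m jog '[{"tx":0.2,"ty":0.1,"tz":2.5,"roll":0,"jaw":1},{"tx":0,"ty":0,"tz":2.5,"roll":0,"jaw":1},{"tx":0,"ty":0,"tz":0,"roll":0,"jaw":1}]'|grep -E "force|pos"; python3 -m jog '[{"tx":0,"ty":0,"tz":1.5,"roll":0,"jaw":1},{"tx":0,"ty":0,"tz":1.2,"roll":0,"jaw":1},{"tx":0,"ty":0,"tz":1,"roll":0,"jaw":1},{"tx":0,"ty":0,"tz":0,"roll":0,"jaw":1}]'|grep -E "force|pos";python3 nav.py .597 -.205 .156 13.5
```

```text
position: [0.5797, -0.2094, 0.1905]
force: [-0.3, 0.5, -0.9]
grasp_force: 0.0
position: [0.5978, -0.2064, 0.1584]
force: [-0.1, -0.6, -0.2]
grasp_force: 0.0
t 32.15 shift cm [-0.15 -0.16  0.18] rows>= 0.1 roll 0.002 F [-0.1 -0.6 -0.2] z-axis [ 0.485  0.082 -0.871] q [-40.  30. 105.  43.  33.   3.]
```

```bash
python3 -m jog '[{"tx":0,"ty":0,"tz":0,"roll":0,"jaw":0.4},{"tx":0,"ty":0,"tz":0,"roll":0,"jaw":0.4},{"tx":0,"ty":0,"tz":0,"roll":0,"jaw":0.4},{"tx":0,"ty":0,"tz":0,"roll":0,"jaw":0.4},{"tx":0,"ty":0,"tz":0,"roll":0,"jaw":0.4},{"tx":0,"ty":0,"tz":0,"roll":0,"jaw":0.4}]'|grep -E "force|pos|open"; python3 -m jog '[{"tx":0,"ty":0,"tz":0,"roll":0,"jaw":0.4},{"tx":0,"ty":0,"tz":0,"roll":0,"jaw":0.4},{"tx":0,"ty":0,"tz":0,"roll":0,"jaw":0.4},{"tx":0,"ty":0,"tz":0,"roll":0,"jaw":0.4}]'|grep -E "force|pos|open"
```

```text
position: [0.5977, -0.2067, 0.1595]
force: [-1.2, 1.2, 0.5]
opening: 0.64
grasp_force: 29.8
position: [0.5977, -0.2068, 0.1594]
force: [-1.0, 0.4, 1.4]
opening: 0.644
grasp_force: 29.8
```

```bash
python3 -m jog '[{"tx":0.32,"ty":0.02,"tz":-0.57,"roll":0,"jaw":0.4},{"tx":0.32,"ty":0.02,"tz":-0.57,"roll":0,"jaw":0.4},{"tx":0,"ty":0,"tz":0,"roll":0,"jaw":0.4}]'|grep -E "force|pos|open"; python3 -m jog '[{"tx":0.32,"ty":0.02,"tz":-0.57,"roll":0,"jaw":0.4},{"tx":0.32,"ty":0.02,"tz":-0.57,"roll":0,"jaw":0.4},{"tx":0,"ty":0,"tz":0,"roll":0,"jaw":0.4}]'|grep -E "force|pos|open|rot"
```

```text
position: [0.5979, -0.2069, 0.173]
force: [-0.3, 0.4, -5.3]
opening: 0.644
grasp_force: 29.8
position: [0.5983, -0.2072, 0.1868]
tcp_rot: [[0.845, 0.219, 0.487], [0.206, -0.975, 0.08], [0.493, 0.033, -0.87]]
force: [0.4, 0.7, -4.9]
opening: 0.637
grasp_force: 29.8
```

```bash
python3 -m jog '[{"tx":-0.87,"ty":0.01,"tz":-0.49,"roll":0,"jaw":0.4},{"tx":-1.74,"ty":0.03,"tz":-0.98,"roll":0,"jaw":0.4},{"tx":-2.6,"ty":0.04,"tz":-1.5,"roll":0,"jaw":0.4},{"tx":-2.6,"ty":0.04,"tz":-1.5,"roll":0,"jaw":0.4},{"tx":-2.6,"ty":0.04,"tz":-1.5,"roll":0,"jaw":0.4},{"tx":-1.74,"ty":0.03,"tz":-0.98,"roll":0,"jaw":0.4},{"tx":0,"ty":0,"tz":0,"roll":0,"jaw":0.4}]'|grep -E "force|pos|open|rot"; python3 nav.py .58 .18 .25 1
```

```text
position: [0.459, -0.2397, 0.186]
tcp_rot: [[0.848, 0.216, 0.484], [0.203, -0.976, 0.08], [0.49, 0.03, -0.871]]
force: [-0.4, 0.1, -5.8]
opening: 0.641
grasp_force: 30.0
t 34.45 shift cm [ 21.9  -38.16   3.64] rows>= 8.8 roll 0.217 F [-0.4  0.1 -5.8] z-axis [ 0.484  0.08  -0.871] q [-57.  21. 117.  45.  39. -15.]
```

```bash
python3 -m jog '[{"tx":1.5,"ty":0.1,"tz":-2.6,"roll":0,"jaw":0.4},{"tx":1.5,"ty":0.1,"tz":-2.6,"roll":0,"jaw":0.4},{"tx":0,"ty":0,"tz":0,"roll":0,"jaw":0.4}]'|grep -E "force|pos"; python3 nav.py .568 .18 .245 13
```

```text
position: [0.464, -0.2416, 0.2502]
force: [0.7, -0.7, -6.0]
grasp_force: 30.0
t 34.75 shift cm [ 17.34 -38.86   8.68] rows>= 8.7 roll 0.016 F [ 0.7 -0.7 -6. ] z-axis [ 0.491  0.074 -0.868] q [-56.  14. 112.  38.  47.  -4.]
```

```bash
python3 -m jog '[{"tx":0.8,"ty":-1.8,"tz":0.4,"roll":0,"jaw":0.4},{"tx":1.2,"ty":-2.8,"tz":0.6,"roll":0,"jaw":0.4},{"tx":1.2,"ty":-2.8,"tz":0.6,"roll":0,"jaw":0.4},{"tx":1.2,"ty":-2.8,"tz":0.6,"roll":0,"jaw":0.4},{"tx":1.2,"ty":-2.8,"tz":0.6,"roll":0,"jaw":0.4},{"tx":1.2,"ty":-2.8,"tz":0.6,"roll":0,"jaw":0.4},{"tx":1.2,"ty":-2.8,"tz":0.6,"roll":0,"jaw":0.4},{"tx":1.2,"ty":-2.8,"tz":0.6,"roll":0,"jaw":0.4}]'|grep -E "force|pos"; python3 -m jog '[{"tx":1.2,"ty":-2.8,"tz":0.6,"roll":0,"jaw":0.4},{"tx":1.2,"ty":-2.8,"tz":0.6,"roll":0,"jaw":0.4},{"tx":1.2,"ty":-2.8,"tz":0.6,"roll":0,"jaw":0.4},{"tx":1.2,"ty":-2.8,"tz":0.6,"roll":0,"jaw":0.4},{"tx":1.2,"ty":-2.8,"tz":0.6,"roll":0,"jaw":0.4},{"tx":0.8,"ty":-1.8,"tz":0.4,"roll":0,"jaw":0.4},{"tx":0,"ty":0,"tz":0,"roll":0,"jaw":0.4}]'|grep -E "force|pos"; python3 nav.py .568 .18 .18 13
python3 - <<'E'
from h import *
np.set_printoptions(precision=4,suppress=True)
p=read_state()["position"]
C={n:capture(n) for n in("side","top")}
for t,dz in(("weight",-.0584),("bail",-.0584+.108)):
    for n in C:
        for l in landmark_of(n,t):
            w=atz(C[n],*l["point"],p[2]+dz)
            if np.hypot(*(w[:2]-p[:2]))<.06: print(n,t,round(l["p"],2),np.round(l["point"],1),w-p)
E
```

```text
position: [0.5144, -0.0058, 0.2433]
force: [0.5, -0.5, -5.0]
grasp_force: 30.0
position: [0.5537, 0.1658, 0.2418]
force: [0.3, -1.7, -6.0]
grasp_force: 30.0
t 36.25 shift cm [-1.5  -1.24  6.2 ] rows>= 1.3 roll 0.015 F [ 0.3 -1.7 -6. ] z-axis [ 0.482  0.084 -0.872] q [  4.  16. 110.   7.  25.  75.]
side weight 0.6 [291.7 254. ] [-0.0103 -0.0035 -0.0584]
top weight 0.71 [246.4 255.9] [-0.0164 -0.0062 -0.0584]
top bail 0.52 [242.8 250.4] [-0.0156 -0.0052  0.0496]
```

```bash
python3 nav.py .568 .183 .125; 
```

```text
t 36.55 shift cm [-4.21 -2.12 11.13] rows>= 2.4  F [ 0.  -0.  -4.6] z-axis [ 0.484  0.081 -0.871] q [  4.  16. 110.   7.  25.  75.]
```

```bash
python3 -m jog '[{"tx":-0.8,"ty":-0.4,"tz":2.2,"roll":0,"jaw":0.4},{"tx":-0.8,"ty":-0.5,"tz":2.2,"roll":0,"jaw":0.4},{"tx":-0.8,"ty":-0.4,"tz":2.2,"roll":0,"jaw":0.4},{"tx":-0.8,"ty":-0.4,"tz":2.2,"roll":0,"jaw":0.4},{"tx":-1,"ty":-0.4,"tz":2.3,"roll":0,"jaw":0.4},{"tx":0,"ty":0,"tz":0,"roll":0,"jaw":0.4},{"tx":0,"ty":0,"tz":0,"roll":0,"jaw":0.4}]'|grep -E "force|pos"; python3 nav.py .568 .183 .108
python3 - <<'E'
from h import *
np.set_printoptions(precision=4,suppress=True)
p=read_state()["position"]
C={n:capture(n) for n in("side","top")}
for t,dz in(("weight",-.0584),("bail",-.0584+.108)):
    for n in C:
        for l in landmark_of(n,t):
            w=atz(C[n],*l["point"],p[2]+dz)
            if np.hypot(*(w[:2]-p[:2]))<.06: print(n,t,round(l["p"],2),np.round(l["point"],1),w-p)
E
```

```text
position: [0.5689, 0.1831, 0.1259]
force: [0.8, 0.7, -4.9]
grasp_force: 30.0
t 37.25 shift cm [-0.96 -0.06  1.51] rows>= 0.4  F [ 0.8  0.7 -4.9] z-axis [ 0.485  0.081 -0.871] q [  6.  30. 114.  14.   7.  70.]
side weight 0.85 [335.7 250. ] [-0.0171 -0.0047 -0.0584]
top weight 0.67 [245.5 255.9] [-0.0214 -0.0106 -0.0584]
top weight 0.66 [244.9 254.3] [-0.0198 -0.0062 -0.0584]
top bail 0.69 [244.1 254.9] [-0.0254 -0.0199  0.0496]
top bail 0.49 [239.7 248.6] [-0.0146 -0.0037  0.0496]
```

```bash
python3 -m jog '[{"tx":-0.34,"ty":-0.1,"tz":0.7,"roll":0,"jaw":0.4},{"tx":-0.34,"ty":-0.02,"tz":0.61,"roll":0,"jaw":0.4},{"tx":-0.15,"ty":-0.01,"tz":0.26,"roll":0,"jaw":0.4},{"tx":0,"ty":0,"tz":0,"roll":0,"jaw":0.4}]'|grep -E "force|pos"; python3 -m jog '[{"tx":-0.1,"ty":-0.01,"tz":0.17,"roll":0,"jaw":0.4},{"tx":0,"ty":0,"tz":0,"roll":0,"jaw":0.4}]'|grep -E "force|pos";python3 -m jog '[{"tx":-0.1,"ty":-0.01,"tz":0.17,"roll":0,"jaw":0.4},{"tx":0,"ty":0,"tz":0,"roll":0,"jaw":0.4}]'|grep -E "force|pos"
```

```text
position: [0.569, 0.1847, 0.1084]
force: [-0.6, -0.2, -5.4]
grasp_force: 30.0
position: [0.5693, 0.1847, 0.1068]
force: [-0.3, -0.2, -5.9]
grasp_force: 30.0
position: [0.5691, 0.1848, 0.1046]
force: [-1.1, 0.0, -5.1]
grasp_force: 30.0
```

```bash
python3 -m jog '[{"tx":-0.05,"ty":0,"tz":0.09,"roll":0,"jaw":0.4},{"tx":0,"ty":0,"tz":0,"roll":0,"jaw":0.4}]'|grep -E "force|pos"; python3 -m jog '[{"tx":-0.05,"ty":0,"tz":0.09,"roll":0,"jaw":0.4},{"tx":0,"ty":0,"tz":0,"roll":0,"jaw":0.4}]'|grep -E "force|pos";python3 -m jog '[{"tx":-0.05,"ty":0,"tz":0.09,"roll":0,"jaw":0.4},{"tx":0,"ty":0,"tz":0,"roll":0,"jaw":0.4}]'|grep -E "force|pos"
```

```text
position: [0.5693, 0.1847, 0.104]
force: [-2.2, -0.3, 0.1]
grasp_force: 30.0
position: [0.5693, 0.1847, 0.1039]
force: [-5.3, -2.2, 8.4]
grasp_force: 30.0
position: [0.5695, 0.1847, 0.1039]
force: [-8.5, -2.5, 16.1]
grasp_force: 30.0
```

```bash
python3 -m jog '[{"tx":0.08,"ty":0,"tz":-0.15,"roll":0,"jaw":0.4},{"tx":0,"ty":0,"tz":0,"roll":0,"jaw":0.4}]'|grep -E "force|pos"; python3 nav.py .569 .1847 .104
```

```text
position: [0.5695, 0.1847, 0.104]
force: [-3.8, -1.4, 6.6]
grasp_force: 30.0
t 39.15 shift cm [-0.04 -0.01 -0.03] rows>= 0.0  F [-3.8 -1.4  6.6] z-axis [ 0.488  0.081 -0.869] q [  7.  33. 115.  29.   3.  55.]
```

```bash
python3 -m jog '[{"tx":0.04,"ty":0,"tz":-0.07,"roll":0,"jaw":0.4},{"tx":0,"ty":0,"tz":0,"roll":0,"jaw":0.4}]'|grep -E "force|pos"; python3 -m jog '[{"tx":0,"ty":0,"tz":0,"roll":0,"jaw":0.7},{"tx":0,"ty":0,"tz":0,"roll":0,"jaw":0.8},{"tx":0,"ty":0,"tz":0,"roll":0,"jaw":0.9},{"tx":0,"ty":0,"tz":0,"roll":0,"jaw":0.9},{"tx":0,"ty":0,"tz":0,"roll":0,"jaw":0.9}]'|grep -E "force|pos|open"
```

```text
position: [0.5694, 0.1847, 0.104]
force: [-2.3, -0.4, 2.1]
grasp_force: 30.0
position: [0.5692, 0.1847, 0.1037]
force: [-0.7, -0.1, -0.4]
opening: 0.887
grasp_force: 0.0
```

Released with no residual force. Next I'll withdraw along the tool axis.

```bash
python3 -m jog '[{"tx":0,"ty":0,"tz":-1,"roll":0,"jaw":0.9},{"tx":0,"ty":0,"tz":-1.5,"roll":0,"jaw":0.9},{"tx":0,"ty":0,"tz":-2.5,"roll":0,"jaw":0.9},{"tx":0,"ty":0,"tz":-4,"roll":0,"jaw":0.9},{"tx":0,"ty":0,"tz":-4,"roll":0,"jaw":0.9},{"tx":0,"ty":0,"tz":-4,"roll":0,"jaw":0.9},{"tx":0,"ty":0,"tz":-4,"roll":0,"jaw":0.9},{"tx":0,"ty":0,"tz":-4,"roll":0,"jaw":0.9}]'|grep -E "force|pos"; python3 -m jog '[{"tx":-2,"ty":3,"tz":-2,"roll":0,"jaw":0.9},{"tx":-2,"ty":3,"tz":-2,"roll":0,"jaw":0.9},{"tx":-2,"ty":3,"tz":-2,"roll":0,"jaw":0.9},{"tx":-2,"ty":3,"tz":-2,"roll":0,"jaw":0.9},{"tx":0,"ty":0,"tz":0,"roll":0,"jaw":0.9}]'|grep -E "force|pos"
python3 - <<'E'
from h import *
np.set_printoptions(precision=4,suppress=True)
C={n:capture(n) for n in("side","top")}
for n in C: save(C[n],n+"_end.png")
for t,z in(("weight",.044),("bail",.152),("plate4",.038),("plate1",.044)):
    for n in C:
        for l in landmark_of(n,t):
            w=atz(C[n],*l["point"],z); 
            if np.hypot(*(w[:2]-[.555,.18]))<.06: print(n,t,round(l["p"],2),np.round(l["point"],1),w)
P={n:[l["point"] for l in landmark_of(n,"bail")] for n in C}
# plate outline check: top-plate screws expected colour bright at squared pose
for n in C:
    g=cv2.cvtColor(C[n]["img"],cv2.COLOR_RGB2GRAY)
    for sx,sy in((.036,.051),(.036,-.051),(-.036,.051),(-.036,-.051)):
        a=np.radians(1); P_=[.5551+np.cos(a)*sx-np.sin(a)*sy,.1797+np.sin(a)*sx+np.cos(a)*sy,.044]
        r,c=np.round(proj(C[n],np.array(P_))).astype(int); w=g[r-4:r+5,c-4:c+5]; i=np.unravel_index(w.argmax(),w.shape)
        print(n,"screw",sx,sy,"max",w.max(),"off(row,col)",i[0]-4,i[1]-4, (atz(C[n],r+i[0]-4,c+i[1]-4,.044)-P_)[:2])
E
```

```text
position: [0.4462, 0.1642, 0.3225]
force: [0.6, -0.7, -0.6]
grasp_force: 0.0
position: [0.3681, 0.0185, 0.3564]
force: [0.4, -0.2, 0.5]
grasp_force: 0.0
side weight 0.93 [343.4 248.9] [0.5554 0.1811 0.044 ]
top weight 0.57 [243.7 253.6] [0.554  0.1816 0.044 ]
side bail 0.9 [304.6 243.6] [0.5584 0.1802 0.152 ]
top bail 0.77 [242.3 251.3] [0.5496 0.1752 0.152 ]
side plate4 0.68 [344.2 246.4] [0.5624 0.1829 0.038 ]
top plate4 0.61 [246.2 251.8] [0.5474 0.187  0.038 ]
side plate1 0.68 [344.2 246.4] [0.5576 0.1862 0.044 ]
top plate1 0.61 [246.2 251.8] [0.547  0.1863 0.044 ]
side screw 0.036 0.051 max 255 off(row,col) -4 -4 [ 0.0156 -0.0016]
side screw 0.036 -0.051 max 217 off(row,col) -3 4 [ 0.0019 -0.0132]
side screw -0.036 0.051 max 244 off(row,col) -1 0 [ 0.0022 -0.0013]
side screw -0.036 -0.051 max 225 off(row,col) 0 0 [0.0012 0.0003]
top screw 0.036 0.051 max 181 off(row,col) -4 -4 [0.0112 0.0113]
top screw 0.036 -0.051 max 157 off(row,col) 0 -1 [0.001  0.0029]
top screw -0.036 0.051 max 148 off(row,col) 0 -1 [0.0008 0.0014]
top screw -0.036 -0.051 max 154 off(row,col) -1 -1 [0.0014 0.002 ]
```

```bash
python3 -c "
from rig import *
print(read_state()['time_s']); print(hand_in())"
```

```text
41.75
the job is handed in; nothing more can be done
None
```

The four plates are squared into the corner and the weight stands upright within about 2 mm of the stack's middle; I handed it in at 41.75 s, with this end state checked from camera measurements, not by viewing a final picture.

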